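# Change the dice over in a tipping carousel

### The job

Dispense the orange die into the teal box: swivel the red cover on the box aside, turn the carousel (yellow grip) until the orange die's compartment is at the spout, and tip the carousel up at its rear (red handle) so that the die slides down into the box (never touch that die with the gripper); then lower the carousel level again and swivel the cover fully shut. Put every ivory die from the desk into the compartment that the orange die has left. Leave the green and blue dice in their compartments, and do not disturb the cup, the clothes peg or the pencil pot.

Things in the scene. Friction and masses are not known exactly. Their poses are not given: they have to be found in the camera images.
- station: the fixed dispenser: wooden base board 200 x 315 x 12 mm with the white tipping carousel and a closed teal box. Origin on the desk right under the carousel's axis; -y points from the carousel to spout and box, x is parallel to the tip hinge, z up. In this frame (mm) the box spans x -45 to 68, y -195 to -96, z 12 (inner floor) to 62 (top); carousel's white collar: radius 90, top z 112
- port (a point): centre of the port in the teal box's top, 68 mm (station x) by 72 mm (station y), 62 mm above the desk; the spout's lip, 56 mm wide inside, overhangs the port's near edge
- wheel (a joint): turn angle of the teal wheel in the carousel (rad), positive counterclockwise from above, endless, stays where left (0.05 N m). At 0 and every quarter turn a compartment points exactly to the spout; within 0.1 rad its contents slide out freely when tipped. At the start (about 0) the empty compartment, wheel frame -y, is at the spout
- wheel_mid (a point): on the wheel's axis at compartment floor height (90 mm when level); frame turns and tips with the wheel, z along the axis. Four compartments along +x, +y, -x, -y, each 54 mm wide, from 27 to 81 mm off the axis, walls 22 mm high, open on top, outer end closed by the collar except at the spout. Yellow grip bar on the hub: 12 mm thick along x, 44 mm long along y, 22 to 54 mm above this point
- tip (a joint): tipping angle of the carousel (rad): 0 level and resting, up to 1.0 (stop) with its rear lifted; sinks back by its own weight, damped, when let go. Takes 2 to 5 N at the handle. A die starts to slide out at about 0.45 to 0.65 rad and is surely out by 0.9
- tip_handle (a point): middle of the red round bar handle at the carousel's rear: 10 mm thick, 72 mm long along the station's x, 132 mm from the wheel's axis on the side away from the spout, 100 mm above the desk when level; 37 mm free between bar and collar. It rises on an arc about the tip hinge (224 mm away horizontally, 16 mm lower)
- tip_hinge (a point): middle of the tip hinge's axis, under the spout, at station y -92 mm, 84 mm above the desk; the axis is along the station's x; this frame tips with the carousel (level: same axes as the station)
- cover (a joint): swivel angle of the flat red cover on the teal box (rad): 0 closed over the port, positive counterclockwise from above (its knob then swings away from the carousel), stop at 1.75; from 1.4 the port is entirely free. Stays where left
- cover_pivot (a point): pivot screw of the cover in the box's top, 62 mm above the desk; the cover is flat (4 mm thick, 104 x 94 mm) and turns about the vertical through this point
- cover_knob (a point): top centre of the black round knob on the cover, 14 mm diameter, 26 mm tall (66 to 92 mm above the desk), 82 mm from the pivot screw
- die_orange: the orange die, starting in one of the carousel's compartments; 20 mm cube with rounded edges and pips, 14 g (may vary); origin at its centre
- die_green: green die in another compartment; 20 mm cube with rounded edges and pips, 14 g (may vary); origin at its centre
- die_blue: blue die in another compartment; 20 mm cube with rounded edges and pips, 14 g (may vary); origin at its centre
- ivory1: an ivory die lying on the desk (two to four of them are present; None if absent); 20 mm cube with rounded edges and pips, 14 g (may vary); origin at its centre
- ivory2: an ivory die lying on the desk (two to four of them are present; None if absent); 20 mm cube with rounded edges and pips, 14 g (may vary); origin at its centre
- ivory3: an ivory die lying on the desk (two to four of them are present; None if absent); 20 mm cube with rounded edges and pips, 14 g (may vary); origin at its centre
- ivory4: an ivory die lying on the desk (two to four of them are present; None if absent); 20 mm cube with rounded edges and pips, 14 g (may vary); origin at its centre
- cup: bystander: stainless steel cup, 72 mm across, 85 mm high, standing on the desk; origin at its foot
- peg: bystander: wooden clothes peg, 74 mm long, lying on the desk; origin at its middle on the desk
- pencil_pot: bystander, fixed: beige ceramic pot with pencils, 84 mm across, 175 mm high with the pencils; origin at its foot

How it is judged:
By the outcome, as a careful person would: the job done as asked, in the order asked, and still so for the second after the job is handed in, with the robot touching nothing.
Of ivory1, ivory2, ivory3, ivory4 only 2 to 4 are there at a start; the rules pass over those that are not, and their reading is None.
At some moment in a run one of ivory1, ivory2, ivory3, ivory4 may be knocked a few centimetres aside while the robot is not near it.
Once in a run the grip may slacken for a moment while it holds something.
It also fails if it takes over 210 s, if anything falls off the work surface, if the arm or the gripper's body presses on something with over 40 N, if the wrist force passes 120 N, or if a joint passes its speed limit or range.

### The arm

A 7-joint arm with a two-finger parallel gripper is mounted at the origin on the work surface. World frame = base frame: x ahead of the robot, y to its left, z up, the work surface at z = 0. Lengths are in m, angles in rad, forces in N, time in s.
With the tool pointing down it reaches from about 0.425 to 0.875 m from the base axis. Payload 4.7 kg.
Tool frame: the origin (TCP) lies at the very end of the fingers, on their centre line; the grasp point (between the pads) lies 19 mm behind it; x points along the fingers, y is the direction in which the jaws open and shut, and the axes are right-handed (so a half turn about x gives the same grasp; the last joint's range is limited). The gripper opens to 87 mm and grips with 3 to 60 N. Pads are 19 mm wide; open, the fingers measure 117 mm over their backs; the gripper's body (75 mm by 190 mm) begins 51 mm behind the grasp point.
Start: joints at [1.204, 0.321, -0.07, 1.45, 0.023, 1.371, -0.057], TCP at [0.242, -0.603, 0.223] pointing down, gripper open.
Joint ranges: [-2.86, 2.86], [-0.3, 2.09], [-1.38, 1.24], [0.06, 2.45], [-1.56, 4.7], [0.09, 2.05], [-2.69, 2.69]. Speed limits (rad/s): [2.57, 2.57, 3.14, 3.14, 3.14, 3.14, 3.14].

### API

Orientations are given as a rotation vector (axis times angle).
In Python, from bench import ctrl gives the robot as it stands.
- The arm moves only by the tool step_arm, never from a script. Its argument "increments" is one flat list of numbers, 6 for each row, row after row: the shift along the tool's x, y, z in cm, then the turn, a rotation vector about the tool's x, y, z in rad. In form: [tx, ty, tz, ax, ay, az, tx, ty, tz, ax, ay, az, ...]. A call has 1 to 12 rows; each row shifts and turns the commanded pose from where the row before left it, along the tool's axes as they then stand; what a row does not reach is not made up. A row lasts 1/8 s, in which the tool goes at most 62.5 mm and 10.7 degrees, less where a joint would pass 70% of its speed; a pose out of reach is approached as far as the arm can. A call with a gripper value outside its range is refused whole. "fingers" is the opening in per cent of the stroke, from 0 (shut) to 100 (fully open), set as the call begins (left out, the last holds). The fingers move at their own pace and stop on an object; "force" is the grip in N (left out, the last holds). Time passes only in rows, so rows that do not move let the fingers close. It gives the time, the measured TCP pose, the force and the opening at its end, in the units of the state.
- ctrl.get_state(): the state, without advancing time (a new reading comes with each control period).
- ctrl.get_image(name): name is "side" or "top" or "wrist"; returns the picture (420x560x3 uint8, red, green, blue); there is no depth.
- ctrl.camera_params(name): a dict with "vertical_fov" (degrees; the focal length in pixels is half the picture's height over the tangent of half this angle, whatever the lens; pixels are square), "cx", "cy" (the principal point, pixels), "R" (3x3) and "t" (3): a world point X has camera coordinates R X + t. Camera axes: x right, y down, z forward; pixel columns grow to the right and rows downward; lengths in m; the calibration is good to about 2 mm. The wrist camera is an equidistant fisheye: a pixel r from the principal point sees the ray r / f radians off the axis. A picture is of the moment at which its call begins: read the wrist's pose just before it. camera_params takes no time and is no camera call; for the wrist camera it gives the pose at the moment of the call.
- ctrl.close_job(): hands the job in, once; it reports no verdict.
Trained networks look in the newest picture that a camera, given by its name, has taken for a name from the list of things; names that differ only in an ending like _2 or _b are one class to them, and where a whole thing is asked for, a point or a joint stands for the part that bears it (a point fixed in the world has none). Each returns a list of dicts, best first, with "score" (0 to 1); they miss things now and then, are a little off and sometimes report something else, mostly with a low value. They report only what shows in the picture. A call takes as long as a camera call.
- ctrl.search_frame(camera, name): "xyz" ([x, y, z] in m, in the coordinates of the camera as it stood for that picture, good to about 4 mm: the middle of the surface that is visible of it).
- ctrl.silhouettes(camera, name): "pixels" (420x560 bool, what is visible of it).
- ctrl.spot_point(camera, name): "xyz" ([x, y, z] in m, in the coordinates of the camera as it stood for that picture, good to about 4 mm: a listed point, or the origin of a listed thing).
The state is a dict: "time": time; "joint_positions": joint angles; "qd": joint speeds; "joint_torque": joint torques, N m; "position": TCP position; "tool_rot": TCP orientation; "ft_force": force on the tool from outside, world axes, zero at the start; "torque": the same for the moment, N m; "grip_width": opening from 0.0 (shut) to 1.0 (fully open).
Only numpy, scipy, OpenCV 4.12 (cv2) and the standard library are available. Lean on these libraries where they do the work, as an engineer would, in place of code of your own. Each camera call takes 0.05 s, during which the arm holds its last target.

## Working session

There is one attempt and no reset: what is moved stays moved. The work goes in short steps, Python scripts to look and compute and a tool call to move; the robot and the scene stay as the last step left them, time stands still between calls to the robot, and variables do not carry over. Pictures are saved under pics/ and viewed, and the job is handed in when it is done.

Besides the shell and the picture viewer there is one more tool, called after ">>>" as name(argument=value, ...), one argument or row to a line, values as JSON. step_arm: Moves the arm, as the interface text tells. Its arguments: {"type":"object","properties":{"increments":{"type":"array","items":{"type":"number"}},"fingers":{"type":"number"},"force":{"type":"number"}},"required":["increments"]}

```bash
ls -la; mkdir -p pics; cat > h.py <<'E'
import numpy as np, cv2
from bench import ctrl
from scipy.spatial.transform import Rotation as Ro
def snap(cam,fn):
    im=ctrl.get_image(cam); cv2.imwrite('pics/'+fn,im[:,:,::-1]); return im
def w(cam,xyz,P=None):
    P=P or ctrl.camera_params(cam); R=np.array(P['R']);t=np.array(P['t'])
    return R.T@(np.array(xyz)-t)
def find(cam,name,kind='spot'):
    P=ctrl.camera_params(cam)
    f=ctrl.spot_point if kind=='spot' else ctrl.search_frame
    return [(round(d['score'],2),np.round(w(cam,d['xyz'],P),4).tolist()) for d in f(cam,name)]
E
python3 - <<'E'
from h import *
for c in('side','top','wrist'): snap(c,c+'0.png')
s=ctrl.get_state(); print(s)
for c in('side','top'):
    P=ctrl.camera_params(c); print(c,P)
E
```

```text
total 12
drwxr-xr-x  3 agent agent 4096 Dec  6 16:44 .
drwxr-xr-x 23 root  root  4096 Dec  6 16:44 ..
drwxr-xr-x  2 agent agent 4096 Dec  6 16:44 pics
{'time': 0.15, 'joint_positions': array([ 1.20409512,  0.32162862, -0.07011898,  1.45139925,  0.02260528,
        1.37078971, -0.05693183]), 'qd': array([ 0.00104455, -0.00494381,  0.00047498, -0.00202001,  0.00166766,
       -0.00062952,  0.00154403]), 'joint_torque': array([-1.51840973e-04, -4.91797614e+01, -4.04719748e-01, -3.12877786e+01,
       -6.39226288e-02,  4.04889823e-02,  1.24301550e-04]), 'position': array([ 0.24140192, -0.60306131,  0.22172643]), 'tool_rot': array([ 2.01319761,  0.38954039, -2.01391738]), 'ft_force': array([-0.08783924,  0.61243082,  0.17327344]), 'torque': array([0.03411528, 0.03825687, 0.05547453]), 'grip_width': 1.0025481309901234}
side {'vertical_fov': 57.276328849782445, 'cx': 282.1789040574159, 'cy': 212.9069805140803, 'R': array([[-0.725455  , -0.68826193, -0.00324981],
       [-0.53647733,  0.56841342, -0.62377741],
       [ 0.43116948, -0.45077899, -0.78159528]]), 't': array([0.43998512, 0.37016856, 0.81977885])}
top {'vertical_fov': 54.07991623092409, 'cx': 278.0977764896511, 'cy': 206.54945075819836, 'R': array([[-0.02810433, -0.9995446 , -0.01098795],
       [-0.9853319 ,  0.0295523 , -0.16807055],
       [ 0.16831873,  0.00610327, -0.98571373]]), 't': array([0.04523152, 0.61601096, 0.93129519])}
```

View pics/top0.png

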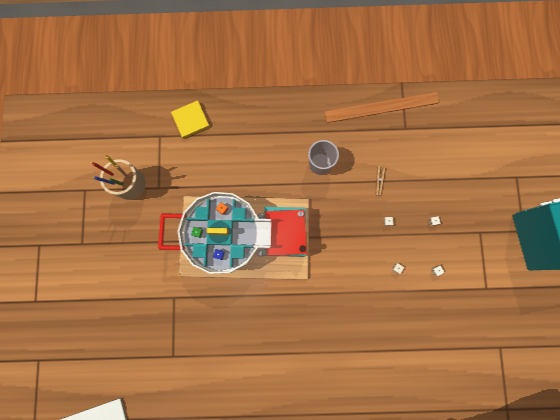

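View pics/side0.png

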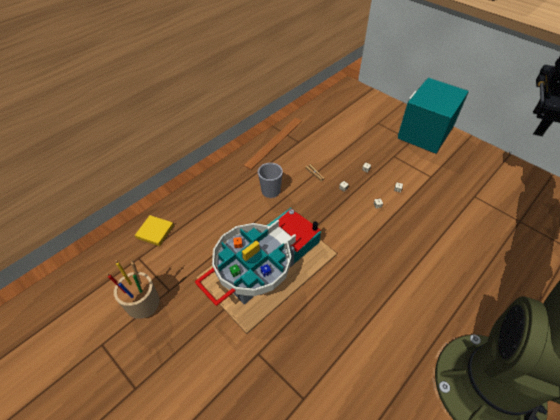

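View pics/wrist0.png

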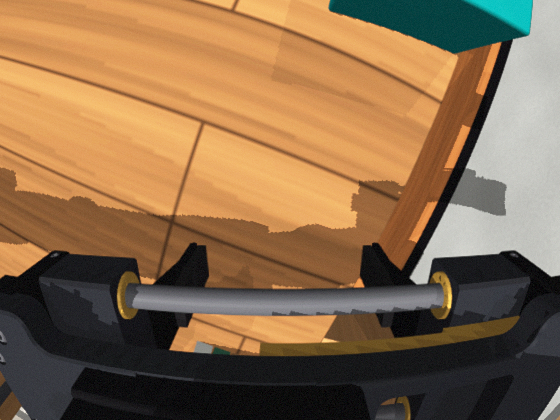

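```bash
python3 - <<'E'
from h import *
for c in('top','side'):
  for n in ['station','port','wheel_mid','tip_handle','tip_hinge','cover_pivot','cover_knob','die_orange','die_green','die_blue','ivory1','cup','peg','pencil_pot']:
    print(c,n,find(c,n))
E
```

```text
top station []
top port [(0.77, [0.5465, 0.0247, 0.0617]), (0.49, [0.5517, 0.0704, 0.0877]), (0.28, [0.7355, -0.0806, 0.0055])]
top wheel_mid [(0.74, [0.5571, 0.1592, 0.0893])]
top tip_handle [(0.56, [0.5616, 0.2931, 0.1007])]
top tip_hinge [(0.78, [0.5506, 0.068, 0.0861]), (0.37, [0.4645, -0.2543, 0.0079])]
top cover_pivot [(0.8, [0.5949, -0.0251, 0.0559]), (0.67, [0.5565, 0.1597, 0.0899])]
top cover_knob [(0.87, [0.5149, -0.0227, 0.0971])]
top die_orange [(0.64, [0.6099, 0.1566, 0.102])]
top die_green [(0.54, [0.5598, 0.2124, 0.1002]), (0.41, [0.5532, 0.0711, 0.0852])]
top die_blue [(0.7, [0.6897, 0.401, 0.0012]), (0.48, [0.5058, 0.1601, 0.1008]), (0.25, [0.5573, 0.2157, 0.1027])]
top ivory1 [(0.56, [0.5741, -0.3541, 0.0119]), (0.41, [0.4613, -0.2544, 0.0072]), (0.38, [0.4601, -0.355, 0.0091]), (0.38, [0.581, -0.2419, 0.0112]), (0.15, [0.6837, -0.2261, 0.0012])]
top cup [(0.91, [0.7338, -0.0825, 0.0034]), (0.71, [0.508, 0.1603, 0.0967])]
top peg [(0.66, [0.6812, -0.2273, -0.0017])]
top pencil_pot [(0.88, [0.6892, 0.3989, 0.0021])]
side station [(0.75, [0.5529, 0.158, -0.0013])]
side port [(0.94, [0.5455, 0.0249, 0.0606])]
side wheel_mid [(0.63, [0.5528, 0.1649, 0.0875]), (0.23, [0.5504, 0.0707, 0.0828])]
side tip_handle [(0.58, [0.5592, 0.2926, 0.1004])]
side tip_hinge [(0.61, [0.5457, 0.0741, 0.0857])]
side cover_pivot [(0.92, [0.5922, -0.018, 0.0632]), (0.4, [0.552, 0.2129, 0.0947])]
side cover_knob []
side die_orange [(0.46, [0.6073, 0.1561, 0.1])]
side die_green [(0.69, [0.5544, 0.215, 0.0982])]
side die_blue [(0.27, [0.4548, -0.3534, 0.0061])]
side ivory1 [(0.5, [0.4573, -0.3511, 0.0058]), (0.46, [0.576, -0.3558, 0.0088]), (0.46, [0.5809, -0.2412, 0.0103])]
side cup [(0.82, [0.7329, -0.0825, -0.0034])]
side peg [(0.42, [0.5881, -0.0202, 0.063]), (0.4, [0.6814, -0.2261, -0.0053])]
side pencil_pot [(0.56, [0.6902, 0.4023, -0.0005])]
```

```bash
cat >> h.py <<'E'
def plan(targets,yaws=None):
    """targets: list of TCP positions (tool stays down); print body increments (cm) from current pose."""
    s=ctrl.get_state(); R=Ro.from_rotvec(s['tool_rot']).as_matrix(); p=s['position']
    for i,t in enumerate(targets):
        d=R.T@(np.array(t)-p)*100; print(np.round(d,2)); p=np.array(t)
def show():
    s=ctrl.get_state(); R=Ro.from_rotvec(s['tool_rot']).as_matrix()
    print('t',round(s['time'],2),'p',s['position'].round(4),'grip',round(s['grip_width']*87,1),'F',s['ft_force'].round(1),'q',s['joint_positions'].round(2))
    print('x',R[:,0].round(3),'y',R[:,1].round(3),'z',R[:,2].round(3))
E
python3 - <<'E'
from h import *
show()
from scipy.optimize import least_squares
obs={(0,0):[(.5571,.1592),(.5528,.1649),(.5529,.158)],(0,.132):[(.5616,.2931),(.5592,.2926)],(0,-.092):[(.5506,.068),(.5457,.0741)]}
def f(p):
    c,s=np.cos(p[2]),np.sin(p[2]); r=[]
    for k,v in obs.items():
        q=np.array(p[:2])+np.array([[c,-s],[s,c]])@np.array(k)
        for u in v: r+=list(q-np.array(u))
    return r
print(least_squares(f,[.55,.16,0]).x)
plan([[.515,-.023,.20]])
im=cv2.imread('pics/top0.png'); cv2.imwrite('pics/top0z.png',cv2.resize(im[180:290,150:320],None,fx=4.5,fy=4.5,interpolation=cv2.INTER_CUBIC))
E
```

```text
t 1.55 p [ 0.2416 -0.6035  0.2226] grip 87.1 F [-1.3 -0.9  0.4] q [ 1.2   0.32 -0.07  1.45  0.02  1.37 -0.06]
x [-0. -0. -1.] y [ 0.372 -0.928  0.   ] z [-0.928 -0.372  0.   ]
[ 0.55365021  0.16143118 -0.0543837 ]
[  2.25 -43.73 -46.96]
```

View pics/top0z.png

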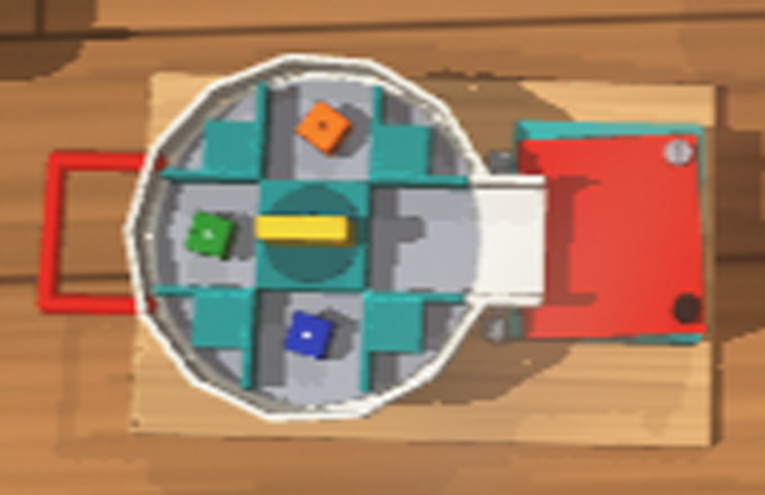

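>>> step_arm(
  increments=[0.2,-3.65,-3.9,0,0,0,0.2,-3.65,-3.9,0,0,0,0.2,-3.65,-3.9,0,0,0,0.2,-3.65,-3.9,0,0,0,0.2,-3.65,-3.9,0,0,0,0.2,-3.65,-3.9,0,0,0,0.2,-3.65,-3.9,0,0,0,0.2,-3.65,-3.9,0,0,0,0.2,-3.65,-3.9,0,0,0,0.2,-3.65,-3.9,0,0,0,0.2,-3.65,-3.9,0,0,0,0.2,-3.65,-3.9,0,0,0],
)

```text
time: 3.05
position: [0.5139, -0.0215, 0.1989]
tool_rot: [2.014, 0.387, -2.012]
ft_force: [0.9, 0.7, -0.6]
grip_width: 0.998
```

>>> step_arm(
  increments=[0,0,0,0.145,0,0,0,0,0,0.145,0,0,0,0,0,0.145,0,0,0,0,0,0,0,0,0,0,0,0,0,0],
  fingers=60,
)

```text
time: 3.68
position: [0.5133, -0.0229, 0.1986]
tool_rot: [-2.195, 0.057, 2.195]
ft_force: [0.4, 0.1, -1.0]
grip_width: 0.61
```

```bash
python3 - <<'E'
from h import *
show(); snap('wrist','w1.png'); 
for n in ['cover_knob','cover_pivot','wheel_mid','port','tip_hinge']: print(n,find('wrist',n))
E
```

```text
t 3.67 p [ 0.5133 -0.0229  0.1986] grip 53.1 F [ 0.4  0.1 -1. ] q [ 0.57  0.08 -0.6   1.8   0.05  1.28 -1.67]
x [ 0. -0. -1.] y [-0.052 -0.999  0.   ] z [-0.999  0.052 -0.   ]
cover_knob [(0.76, [0.5086, -0.0251, 0.0908])]
cover_pivot [(0.59, [0.5936, -0.0234, 0.0594]), (0.31, [0.5523, 0.1599, 0.0849])]
wheel_mid [(0.79, [0.5541, 0.1611, 0.0862])]
port [(0.61, [0.5456, 0.0248, 0.0585])]
tip_hinge [(0.84, [0.5477, 0.0629, 0.0801])]
```

View pics/w1.png

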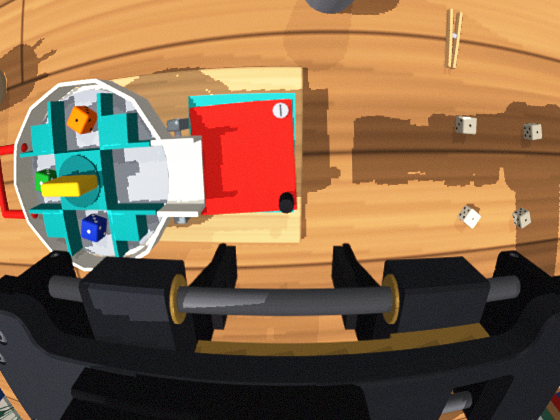

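>>> step_arm(
  increments=[3,0.1,0.15,0,0,0,3,0,0,0,0,0,3,0,0,0,0,0,2,0,0,0,0,0,1.6,0,0,0,0,0,0,0,0,0,0,0,0,0,0,0,0,0],
  fingers=40,
)

```text
time: 4.85
position: [0.5124, -0.0238, 0.0733]
tool_rot: [-2.195, 0.06, 2.193]
ft_force: [0.6, 1.0, 0.2]
grip_width: 0.399
```

>>> step_arm(
  increments=[0,0,0,0,0,0,0,0,0,0,0,0,0,0,0,0,0,0,0,0,0,0,0,0,0,0,0,0,0,0,0,0,0,0,0,0],
  fingers=5,
  force=12,
)

```text
time: 5.6
position: [0.5119, -0.0239, 0.0728]
tool_rot: [-2.194, 0.06, 2.194]
ft_force: [-0.3, -0.1, 3.4]
grip_width: 0.157
```

```bash
python3 - <<'E'
from h import *
show(); snap('wrist','w2.png'); 
E
```

```text
t 5.6 p [ 0.5119 -0.0239  0.0728] grip 13.7 F [-0.3 -0.1  3.4] q [ 0.54  0.21 -0.6   1.94  0.14  1.03 -1.74]
x [ 0. -0. -1.] y [-0.054 -0.999  0.   ] z [-0.999  0.054 -0.   ]
```

View pics/w2.png

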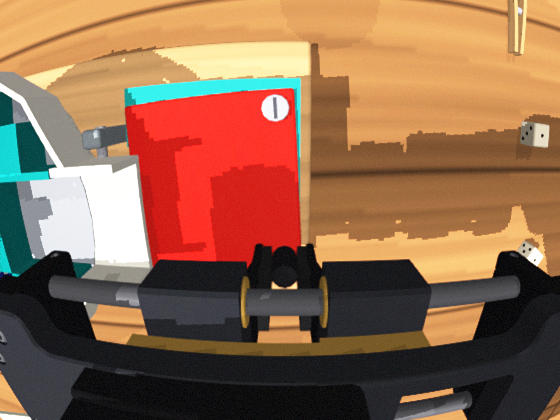

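>>> step_arm(
  increments=[0,1.1,-0.15,-0.135,0,0,0,1.1,-0.15,-0.135,0,0,0,1.1,-0.15,-0.135,0,0,0,1.1,-0.15,-0.135,0,0,0,1.1,-0.15,-0.135,0,0,0,1.1,-0.15,-0.135,0,0,0,0,0,0,0,0],
)

```text
time: 6.52
position: [0.5382, -0.0844, 0.0728]
tool_rot: [1.78, 0.704, -1.781]
ft_force: [-3.1, -2.1, 5.8]
grip_width: 0.157
```

>>> step_arm(
  increments=[0,1.1,-0.15,-0.135,0,0,0,1.1,-0.15,-0.135,0,0,0,1.1,-0.15,-0.135,0,0,0,1.1,-0.15,-0.135,0,0,0,1.1,-0.15,-0.135,0,0,0,1.1,-0.15,-0.135,0,0,0,0,0,0,0,0],
)

```text
time: 7.4
position: [0.5999, -0.1067, 0.0729]
tool_rot: [1.215, 1.202, -1.216]
ft_force: [0.0, -5.3, 4.8]
grip_width: 0.156
```

```bash
python3 - <<'E'
from h import *
show(); snap('side','s2.png'); im=cv2.imread('pics/s2.png'); cv2.imwrite('pics/s2z.png',cv2.resize(im[180:350,190:390],None,fx=3.5,fy=3.5,interpolation=cv2.INTER_CUBIC))
E
```

```text
t 7.4 p [ 0.5999 -0.1067  0.0729] grip 13.6 F [ 0.  -5.3  4.8] q [ 0.74  0.45 -0.75  1.71  0.34  1.12 -0.13]
x [ 0.001 -0.002 -1.   ] y [ 1.    -0.009  0.001] z [-0.009 -1.     0.002]
```

View pics/s2z.png

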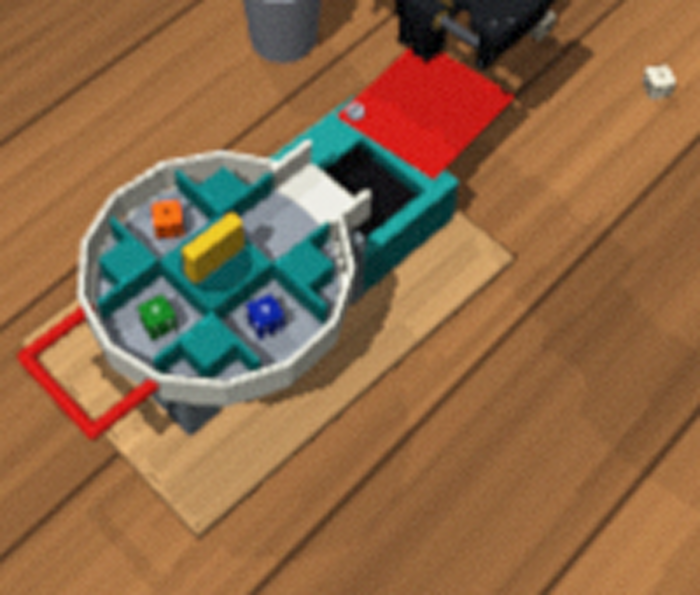

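>>> step_arm(
  increments=[0,0,0,0,0,0,0,0,0,0,0,0,0,0,0,0,0,0,-3,0,0,0,0,0,-5,0,0,0,0,0,-5,0,0,0,0,0,-1,-0.9,-5.2,0.045,0,0,0,-0.8,-5.4,0,0,0,0,-0.8,-5.4,0,0,0,0,0,0,0,0,0,0,0,0,0,0,0],
  fingers=45,
)

```text
time: 8.82
position: [0.5797, 0.0556, 0.2123]
tool_rot: [1.245, 1.185, -1.246]
ft_force: [0.6, -0.4, -0.4]
grip_width: 0.448
```

```bash
python3 - <<'E'
from h import *
show(); snap('wrist','w3.png'); 
for n in ['cover_knob','cover_pivot','wheel_mid','tip_handle','tip_hinge']: print(n,find('wrist',n))
m=ctrl.silhouettes('wrist','wheel_mid'); print([(d['score'],d['pixels'].sum()) for d in m])
E
```

```text
t 8.82 p [0.5797 0.0556 0.2123] grip 38.9 F [ 0.6 -0.4 -0.4] q [ 0.59  0.29 -0.87  1.62  0.23  1.35 -0.36]
x [-0.    -0.001 -1.   ] y [ 0.999 -0.05  -0.   ] z [-0.05  -0.999  0.001]
cover_knob [(0.76, [0.5976, -0.1085, 0.0897])]
cover_pivot [(0.86, [0.5932, -0.0241, 0.0612])]
wheel_mid [(0.97, [0.5518, 0.1585, 0.0913])]
tip_handle []
tip_hinge [(0.79, [0.5469, 0.063, 0.0813]), (0.31, [0.5528, 0.162, 0.0858])]
[(0.87, np.int64(24634)), (0.32, np.int64(3431))]
```

View pics/w3.png

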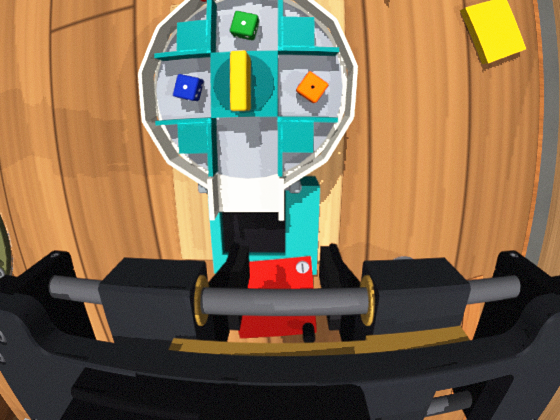

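>>> step_arm(
  increments=[0,-1.03,-3.45,0,0,0,0,-1.03,-3.45,0,0,0,0,-1.03,-3.45,0,0,0,3,0,0,0,0,0,3,0,0,0,0,0,2,0,0,0,0,0,1.4,0,0,0,0,0,0,0,0,0,0,0,0,0,0,0,0,0],
)

```text
time: 10.3
position: [0.5548, 0.1611, 0.1194]
tool_rot: [1.247, 1.184, -1.245]
ft_force: [0.4, 0.1, 1.0]
grip_width: 0.449
```

>>> step_arm(
  increments=[0,0,0,0,0,0,0,0,0,0,0,0,0,0,0,0,0,0,0,0,0,0,0,0,0,0,0,0,0,0,0,0,0,0,0,0],
  fingers=2,
  force=20,
)

```text
time: 11.05
position: [0.5525, 0.1609, 0.1186]
tool_rot: [1.243, 1.187, -1.249]
ft_force: [-5.5, -1.0, 4.5]
grip_width: 0.132
```

```bash
python3 - <<'E'
from h import *
show(); snap('wrist','w4.png'); 
E
```

```text
t 11.05 p [0.5525 0.1609 0.1186] grip 11.5 F [-5.5 -1.   4.5] q [ 0.41  0.37 -0.89  1.74  0.31  1.18 -0.61]
x [-0.003 -0.001 -1.   ] y [ 0.999 -0.05  -0.003] z [-0.05  -0.999  0.001]
```

View pics/w4.png

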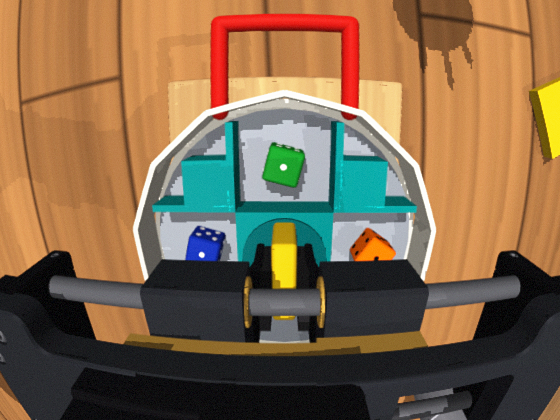

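>>> step_arm(
  increments=[0,-0.2,0,0.157,0,0,0,0,0,0.157,0,0,0,0,0,0.157,0,0,0,0,0,0.157,0,0,0,0,0,0.157,0,0,0,0,0,0.157,0,0,0,0,0,0.157,0,0,0,0,0,0.157,0,0,0,0,0,0.157,0,0,0,0,0,0.157,0,0,0,0,0,0,0,0],
)

```text
time: 12.48
position: [0.5527, 0.1607, 0.1186]
tool_rot: [-2.199, 0.053, 2.196]
ft_force: [2.1, -1.3, -0.3]
grip_width: 0.136
```

```bash
python3 - <<'E'
from h import *
show(); snap('top','t4.png'); im=cv2.imread('pics/t4.png'); cv2.imwrite('pics/t4z.png',cv2.resize(im[180:290,150:320],None,fx=4.5,fy=4.5,interpolation=cv2.INTER_CUBIC))
snap('wrist','w5.png')
E
```

```text
t 12.47 p [0.5527 0.1607 0.1186] grip 11.8 F [ 2.1 -1.3 -0.3] q [ 0.21  0.3  -0.63  1.75  0.19  1.15 -2.09]
x [ 0.001 -0.    -1.   ] y [-0.048 -0.999  0.   ] z [-0.999  0.048 -0.001]
```

View pics/w5.png

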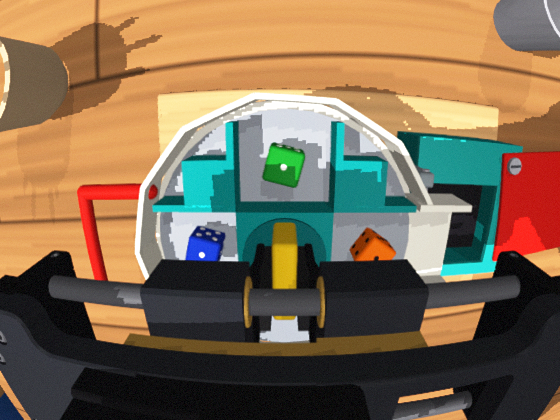

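>>> step_arm(
  increments=[0,0,0,0,0,0,0,0,0,0,0,0,0,0,0,0,0,0,-4,0,0,0,0,0,-4,0,0,0,0,0,0,-3.3,0,0,0,0,0,-3.3,0,0,0,0,0,-3.3,0,0,0,0,0,-3.3,0,0,0,0,0,0,0,0,0,0,0,0,0,0,0,0],
  fingers=35,
)

```text
time: 13.95
position: [0.5587, 0.2919, 0.1982]
tool_rot: [-2.197, 0.055, 2.197]
ft_force: [-0.2, -0.5, 0.6]
grip_width: 0.352
```

```bash
python3 - <<'E'
from h import *
show(); snap('top','t5.png'); im=cv2.imread('pics/t5.png'); cv2.imwrite('pics/t5z.png',cv2.resize(im[180:290,150:320],None,fx=4.5,fy=4.5,interpolation=cv2.INTER_CUBIC))
snap('wrist','w6.png'); print(find('wrist','tip_handle'))
E
```

```text
t 13.95 p [0.5587 0.2919 0.1982] grip 30.6 F [-0.2 -0.5  0.6] q [ 0.02  0.37 -0.69  1.52  0.24  1.34 -2.31]
x [-0.    -0.001 -1.   ] y [-0.049 -0.999  0.001] z [-0.999  0.049  0.   ]
[(0.79, [0.5603, 0.2902, 0.0996]), (0.68, [0.6073, 0.1598, 0.1038])]
```

View pics/w6.png

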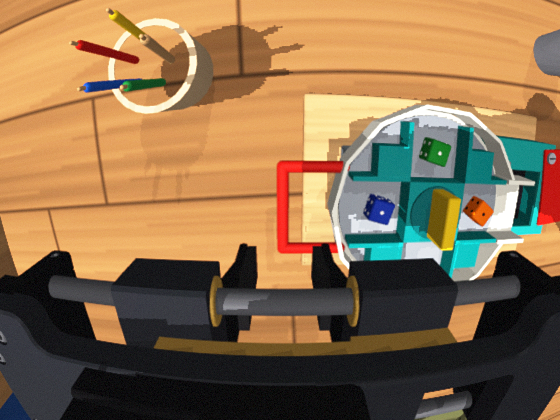

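View pics/t5z.png

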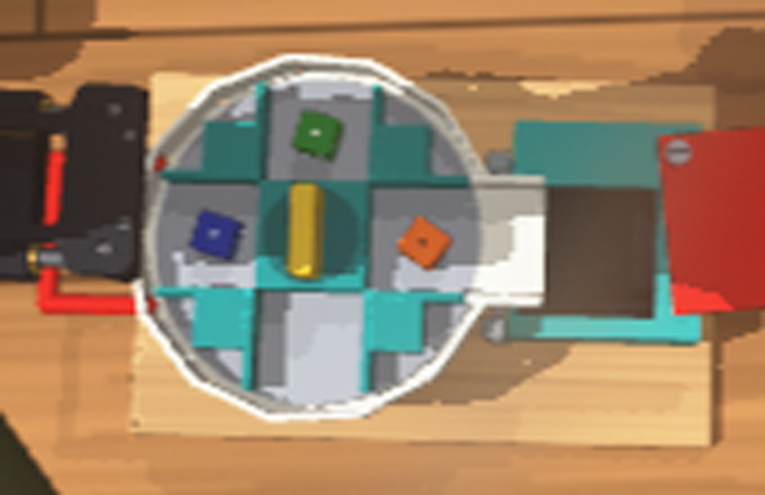

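>>> step_arm(
  increments=[3,0,0,0,0,0,3,0,0,0,0,0,3,0,0,0,0,0,1.5,0,0,0,0,0,0.8,0,0,0,0,0,0,0,0,0,0,0,0,0,0,0,0,0],
)

```text
time: 14.98
position: [0.5593, 0.2932, 0.0867]
tool_rot: [-2.198, 0.053, 2.194]
ft_force: [-0.8, 0.4, -0.1]
grip_width: 0.352
```

>>> step_arm(
  increments=[0,0,0,0,0,0,0,0,0,0,0,0,0,0,0,0,0,0,0,0,0,0,0,0,0,0,0,0,0,0],
  fingers=2,
  force=15,
)

```text
time: 15.6
position: [0.5587, 0.2925, 0.0857]
tool_rot: [-2.197, 0.055, 2.196]
ft_force: [-0.5, -1.4, 2.4]
grip_width: 0.107
```

```bash
python3 - <<'E'
from h import *
show()
r=np.hypot(.224,.016); a0=np.arctan2(16,224)
th=np.linspace(0,.95,13); y=r*np.cos(a0+th); z=r*np.sin(a0+th)
print(np.round(np.c_[-np.diff(z)*100,-np.diff(y)*100],2))
E
```

```text
t 15.6 p [0.5587 0.2925 0.0857] grip 9.3 F [-0.5 -1.4  2.4] q [-0.01  0.46 -0.66  1.64  0.3   1.15 -2.36]
x [ 0. -0. -1.] y [-0.049 -0.999  0.   ] z [-0.999  0.049 -0.   ]
[[-1.77  0.2 ]
 [-1.75  0.34]
 [-1.71  0.47]
 [-1.67  0.61]
 [-1.62  0.74]
 [-1.55  0.86]
 [-1.48  0.98]
 [-1.4   1.1 ]
 [-1.31  1.2 ]
 [-1.21  1.3 ]
 [-1.1   1.4 ]
 [-0.99  1.48]]
```

>>> step_arm(
  increments=[-0.89,0.1,0,0,0,0,-0.89,0.1,0,0,0,0,-0.88,0.17,0,0,0,0,-0.88,0.17,0,0,0,0,-0.86,0.24,0,0,0,0,-0.86,0.24,0,0,0,0,-0.84,0.3,0,0,0,0,-0.84,0.3,0,0,0,0,-0.81,0.37,0,0,0,0,-0.81,0.37,0,0,0,0,-0.78,0.43,0,0,0,0,-0.78,0.43,0,0,0,0],
)

```text
time: 17.1
position: [0.5569, 0.2608, 0.1875]
tool_rot: [-2.197, 0.053, 2.196]
ft_force: [1.4, 2.1, -1.7]
grip_width: 0.125
```

>>> step_arm(
  increments=[-0.74,0.49,0,0,0,0,-0.74,0.49,0,0,0,0,-0.7,0.55,0,0,0,0,-0.7,0.55,0,0,0,0,-0.66,0.6,0,0,0,0,-0.66,0.6,0,0,0,0,-0.61,0.65,0,0,0,0,-0.61,0.65,0,0,0,0,-0.55,0.7,0,0,0,0,-0.55,0.7,0,0,0,0,-0.5,0.74,0,0,0,0,-0.5,0.74,0,0,0,0],
)

```text
time: 18.6
position: [0.5532, 0.1882, 0.2641]
tool_rot: [-2.198, 0.048, 2.194]
ft_force: [0.0, 6.8, 4.6]
grip_width: 0.109
```

```bash
python3 - <<'E'
from h import *
show(); snap('side','s7.png'); im=cv2.imread('pics/s7.png'); cv2.imwrite('pics/s7z.png',cv2.resize(im[130:330,190:390],None,fx=3,fy=3,interpolation=cv2.INTER_CUBIC))
E
```

```text
t 18.6 p [0.5532 0.1882 0.2641] grip 9.5 F [0.  6.8 4.6] q [ 0.2   0.22 -0.67  1.54  0.13  1.43 -2.09]
x [ 0.002  0.003 -1.   ] y [-0.047 -0.999 -0.003] z [-0.999  0.047 -0.002]
```

View pics/s7z.png

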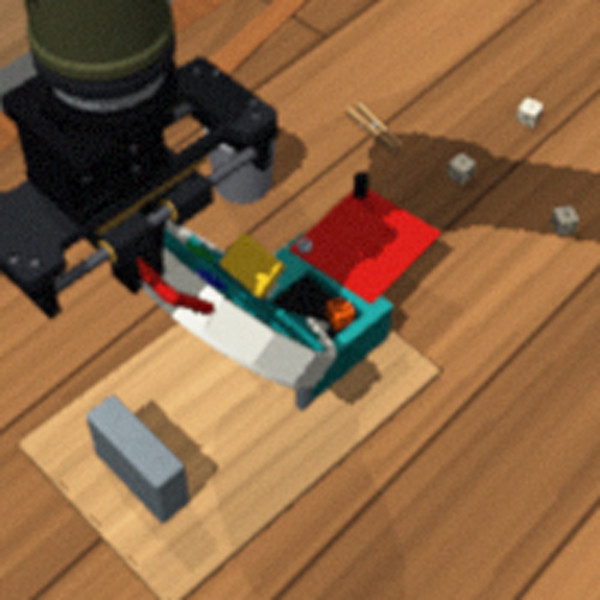

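>>> step_arm(
  increments=[0,0,0,0,0,0,0,0,0,0,0,0,0,0,0,0,0,0,0,0,0,0,0,0],
)

```text
time: 19.15
position: [0.5532, 0.188, 0.2641]
tool_rot: [-2.198, 0.049, 2.194]
ft_force: [-1.0, 5.1, 5.2]
grip_width: 0.105
```

```bash
python3 - <<'E'
from h import *
show(); 
for c in ('side','top'):
  snap(c,c+'8.png'); im=cv2.imread('pics/'+c+'8.png'); print(find(c,'die_orange'),find(c,'die_green'),find(c,'die_blue'))
  im=im[180:300,230:350] if c=='side' else im[180:290,180:330]; cv2.imwrite('pics/'+c+'8z.png',cv2.resize(im,None,fx=5,fy=5,interpolation=cv2.INTER_CUBIC))
E
```

```text
t 19.15 p [0.5532 0.188  0.2641] grip 9.2 F [-1.   5.1  5.2] q [ 0.2   0.22 -0.67  1.54  0.13  1.43 -2.09]
x [ 0.002  0.003 -1.   ] y [-0.048 -0.999 -0.003] z [-0.999  0.048 -0.002]
[(0.44, [0.5425, -0.0187, 0.0221])] [(0.4, [0.5954, 0.0935, 0.1482])] [(0.52, [0.5447, 0.1338, 0.1943])]
[] [(0.42, [0.5973, 0.0993, 0.1539])] []
```

View pics/side8z.png

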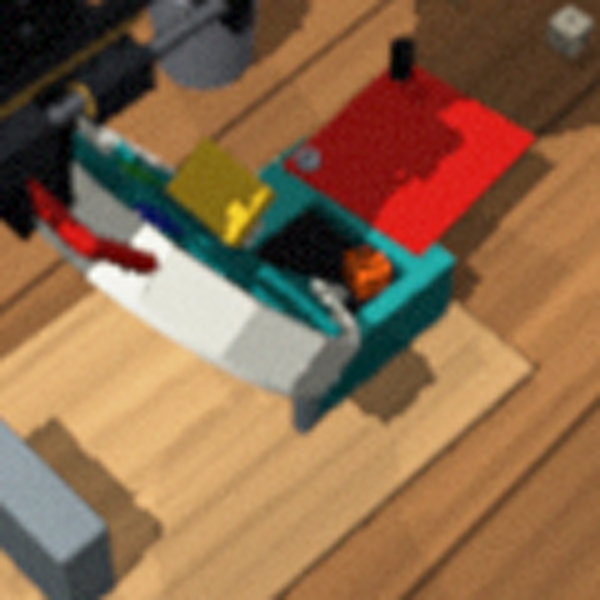

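View pics/top8z.png

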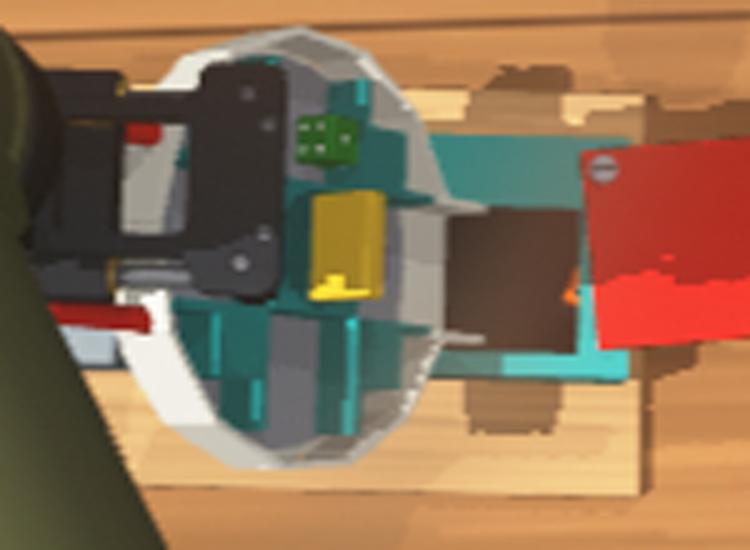

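>>> step_arm(
  increments=[0.5,-0.74,0,0,0,0,0.5,-0.74,0,0,0,0,0.55,-0.7,0,0,0,0,0.55,-0.7,0,0,0,0,0.61,-0.65,0,0,0,0,0.61,-0.65,0,0,0,0,0.66,-0.6,0,0,0,0,0.66,-0.6,0,0,0,0,0.7,-0.55,0,0,0,0,0.7,-0.55,0,0,0,0,0.74,-0.49,0,0,0,0,0.74,-0.49,0,0,0,0],
)

```text
time: 21.05
position: [0.557, 0.2615, 0.1869]
tool_rot: [-2.197, 0.052, 2.196]
ft_force: [0.3, 4.7, 2.8]
grip_width: 0.108
```

>>> step_arm(
  increments=[0.78,-0.43,0,0,0,0,0.78,-0.43,0,0,0,0,0.81,-0.37,0,0,0,0,0.81,-0.37,0,0,0,0,0.84,-0.3,0,0,0,0,0.84,-0.3,0,0,0,0,0.86,-0.24,0,0,0,0,0.86,-0.24,0,0,0,0,0.88,-0.17,0,0,0,0,0.88,-0.17,0,0,0,0,0.8,-0.1,0,0,0,0,0.7,-0.1,0,0,0,0],
)

```text
time: 22.55
position: [0.5587, 0.2923, 0.0876]
tool_rot: [-2.196, 0.055, 2.197]
ft_force: [0.8, 3.2, -1.8]
grip_width: 0.103
```

>>> step_arm(
  increments=[0.2,0,0,0,0,0,0,0,0,0,0,0,0,0,0,0,0,0],
)

```text
time: 22.92
position: [0.5586, 0.2925, 0.0861]
tool_rot: [-2.196, 0.055, 2.197]
ft_force: [1.1, 4.5, -1.5]
grip_width: 0.104
```

```bash
python3 - <<'E'
from h import *
show()
E
```

```text
t 22.93 p [0.5586 0.2925 0.0861] grip 9.1 F [ 1.1  4.5 -1.5] q [-0.    0.46 -0.66  1.64  0.3   1.15 -2.36]
x [-0. -0. -1.] y [-0.049 -0.999  0.   ] z [-0.999  0.049  0.   ]
```

>>> step_arm(
  increments=[0,0,0,0,0,0,0,0,0,0,0,0,0,0,0,0,0,0,-4,0,0,0,0,0,-5,0,0,0,0,0,-3.5,0,0,0,0,0,0,0,0,0,0,0],
  fingers=35,
)

```text
time: 23.8
position: [0.5602, 0.2936, 0.215]
tool_rot: [-2.202, 0.052, 2.189]
ft_force: [-1.0, 0.8, 0.1]
grip_width: 0.35
```

```bash
python3 - <<'E'
from h import *
show(); snap('side','s9.png'); im=cv2.imread('pics/s9.png'); cv2.imwrite('pics/s9z.png',cv2.resize(im[180:350,190:390],None,fx=3.5,fy=3.5,interpolation=cv2.INTER_CUBIC))
E
```

```text
t 23.8 p [0.5602 0.2936 0.215 ] grip 30.4 F [-1.   0.8  0.1] q [ 0.02  0.36 -0.7   1.5   0.23  1.37 -2.31]
x [ 0.006  0.002 -1.   ] y [-0.049 -0.999 -0.002] z [-0.999  0.049 -0.006]
```

View pics/s9z.png

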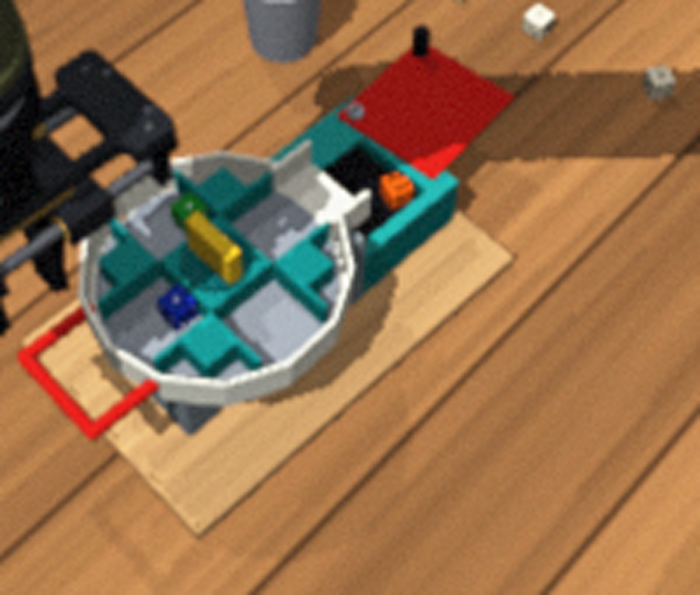

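>>> step_arm(
  increments=[0,5,-0.76,0,0,0,0,5,-0.76,0,0,0,0,5,-0.76,0,0,0,0,5,-0.76,0,0,0,0,5,-0.76,0,0,0,0,5,-0.76,0,0,0,0,5,-0.76,0,0,0,0,4.8,-0.76,0,0,0,0,0,0,0,0,0],
)

```text
time: 24.98
position: [0.5982, -0.1146, 0.2088]
tool_rot: [-2.188, 0.067, 2.197]
ft_force: [-0.1, 0.3, 0.6]
grip_width: 0.348
```

>>> step_arm(
  increments=[0,0,0,-0.162,0,0,0,0,0,-0.162,0,0,0,0,0,-0.162,0,0,0,0,0,-0.162,0,0,0,0,0,-0.162,0,0,0,0,0,-0.162,0,0,0,0,0,-0.162,0,0,0,0,0,-0.162,0,0,0,0,0,-0.162,0,0,0,0,0,-0.162,0,0,0,0,0,0,0,0],
)

```text
time: 26.35
position: [0.599, -0.1068, 0.21]
tool_rot: [1.209, 1.211, -1.211]
ft_force: [0.3, -0.6, -0.6]
grip_width: 0.348
```

```bash
python3 - <<'E'
from h import *
show(); snap('wrist','w9.png'); print(find('wrist','cover_knob'),find('wrist','cover_pivot'),find('wrist','ivory1'))
E
```

```text
t 26.35 p [ 0.599  -0.1068  0.21  ] grip 30.2 F [ 0.3 -0.6 -0.6] q [ 0.73  0.32 -0.73  1.56  0.22  1.35 -0.03]
x [-0.002  0.001 -1.   ] y [ 1.    -0.001 -0.002] z [-0.001 -1.    -0.001]
[(0.63, [0.5994, -0.1037, 0.0916])] [(0.83, [0.5961, -0.0263, 0.0595])] [(0.63, [0.5475, 0.0248, 0.06]), (0.59, [0.5775, -0.2439, 0.0088])]
```

View pics/w9.png

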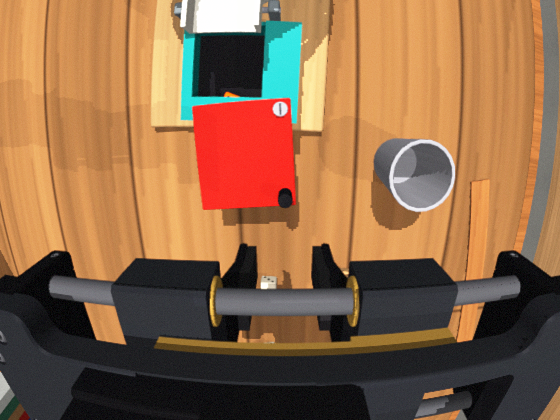

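>>> step_arm(
  increments=[3,0.1,0,0,0,0,3,0,0,0,0,0,3,0,0,0,0,0,3,0,0,0,0,0,1.7,0,0,0,0,0,0,0,0,0,0,0,0,0,0,0,0,0],
)

```text
time: 27.42
position: [0.6017, -0.1078, 0.0756]
tool_rot: [1.21, 1.207, -1.208]
ft_force: [0.2, -0.2, 0.9]
grip_width: 0.352
```

>>> step_arm(
  increments=[0,0,0,0,0,0,0,0,0,0,0,0,0,0,0,0,0,0,0,0,0,0,0,0,0,0,0,0,0,0],
  fingers=5,
  force=12,
)

```text
time: 28.05
position: [0.6012, -0.1079, 0.0749]
tool_rot: [1.209, 1.208, -1.209]
ft_force: [-0.1, -0.5, 3.5]
grip_width: 0.152
```

```bash
python3 - <<'E'
from h import *
show()
E
```

```text
t 28.05 p [ 0.6012 -0.1079  0.0749] grip 13.2 F [-0.1 -0.5  3.5] q [ 0.69  0.44 -0.69  1.7   0.31  1.11 -0.09]
x [ 0.001 -0.    -1.   ] y [ 1.    -0.     0.001] z [-0. -1.  0.]
```

>>> step_arm(
  increments=[0,-1.11,0,0.135,0,0,0,-1.11,0,0.135,0,0,0,-1.11,0,0.135,0,0,0,-1.11,0,0.135,0,0,0,-1.11,0,0.135,0,0,0,-1.11,0,0.135,0,0,0,-1.11,0,0.135,0,0,0,-1.11,0,0.135,0,0,0,-1.11,0,0.135,0,0,0,-1.11,0,0.135,0,0,0,-1.11,0,0.135,0,0,0,0,0,0,0,0],
)

```text
time: 29.55
position: [0.512, -0.0379, 0.0747]
tool_rot: [2.173, 0.092, -2.181]
ft_force: [-7.0, -1.1, 9.4]
grip_width: 0.153
```

```bash
python3 - <<'E'
from h import *
show()
E
```

```text
t 29.55 p [ 0.512  -0.0379  0.0747] grip 13.3 F [-7.  -1.1  9.4] q [ 0.52  0.2  -0.54  1.94  0.12  1.04 -1.56]
x [-0.004 -0.001 -1.   ] y [ 0.086 -0.996  0.001] z [-0.996 -0.086  0.004]
```

>>> step_arm(
  increments=[0,-0.7,0,0.07,0,0,0,-0.7,0,0.07,0,0,0,-0.2,0,0,0,0,0,0,0,0,0,0,0,0,0,0,0,0],
)

```text
time: 30.18
position: [0.5111, -0.0224, 0.0746]
tool_rot: [-2.189, 0.061, 2.2]
ft_force: [-7.9, 0.2, 11.0]
grip_width: 0.151
```

```bash
python3 - <<'E'
from h import *
show()
E
```

```text
t 30.18 p [ 0.5111 -0.0224  0.0746] grip 13.1 F [-7.9  0.2 11. ] q [ 0.48  0.2  -0.53  1.94  0.12  1.04 -1.73]
x [-0.005 -0.001 -1.   ] y [-0.054 -0.999  0.001] z [-0.999  0.054  0.005]
```

>>> step_arm(
  increments=[0,-0.2,0,0,0,0,0,-0.2,0,0,0,0,0,0,0,0,0,0],
)

```text
time: 30.55
position: [0.5114, -0.0194, 0.0745]
tool_rot: [-2.189, 0.063, 2.2]
ft_force: [-7.1, -2.8, 10.1]
grip_width: 0.152
```

```bash
python3 - <<'E'
from h import *
show()
snap('wrist','w10.png')
E
```

```text
t 30.55 p [ 0.5114 -0.0194  0.0745] grip 13.2 F [-7.1 -2.8 10.1] q [ 0.48  0.2  -0.54  1.94  0.12  1.04 -1.74]
x [-0.005 -0.002 -1.   ] y [-0.055 -0.998  0.002] z [-0.998  0.055  0.005]
```

View pics/w10.png

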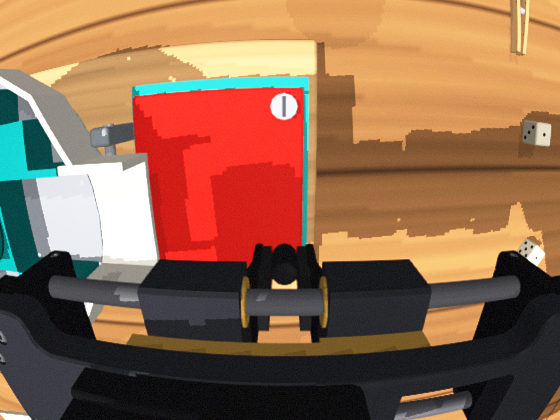

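>>> step_arm(
  increments=[0,-0.2,0,0,0,0,0,-0.2,0,0,0,0,0,-0.2,0,0,0,0,0,0,0,0,0,0],
)

```text
time: 31.1
position: [0.5113, -0.0191, 0.0745]
tool_rot: [-2.19, 0.074, 2.202]
ft_force: [-7.8, -12.2, 9.9]
grip_width: 0.155
```

```bash
python3 - <<'E'
from h import *
show()
snap('wrist','w11.png')
E
```

```text
t 31.1 p [ 0.5113 -0.0191  0.0745] grip 13.5 F [ -7.8 -12.2   9.9] q [ 0.47  0.2  -0.54  1.94  0.13  1.04 -1.75]
x [-0.006 -0.009 -1.   ] y [-0.058 -0.998  0.009] z [-0.998  0.058  0.005]
```

View pics/w11.png

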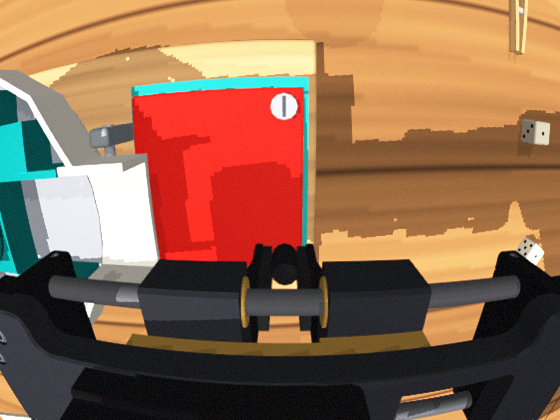

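>>> step_arm(
  increments=[0,0.5,0,0,0,0,0,0,0,0,0,0],
)

```text
time: 31.4
position: [0.5113, -0.0194, 0.0745]
tool_rot: [-2.189, 0.065, 2.2]
ft_force: [-8.2, -3.9, 9.3]
grip_width: 0.155
```

>>> step_arm(
  increments=[0,0,0,0,0,0,0,0,0,0,0,0,0,0,0,0,0,0,-4,0,0,0,0,0,-5,0,0,0,0,0,-4,0,0,0,0,0,0,0,0,0,0,0],
  fingers=40,
)

```text
time: 32.28
position: [0.5161, -0.0169, 0.2079]
tool_rot: [-2.202, 0.06, 2.187]
ft_force: [-0.1, -0.5, -0.8]
grip_width: 0.403
```

```bash
python3 - <<'E'
from h import *
show()
snap('wrist','w12.png'); print(find('wrist','cover_knob'),find('wrist','cover_pivot'))
plan([[.5525,.1607,.20]])
E
```

```text
t 32.27 p [ 0.5161 -0.0169  0.2079] grip 35.1 F [-0.1 -0.5 -0.8] q [ 0.51  0.07 -0.54  1.79  0.04  1.29 -1.67]
x [ 0.007 -0.001 -1.   ] y [-0.054 -0.999  0.001] z [-0.999  0.054 -0.007]
[(0.58, [0.5124, -0.0198, 0.09])] [(0.65, [0.5881, -0.0228, 0.0537])]
[  0.32 -17.97  -2.99]
```

View pics/w12.png

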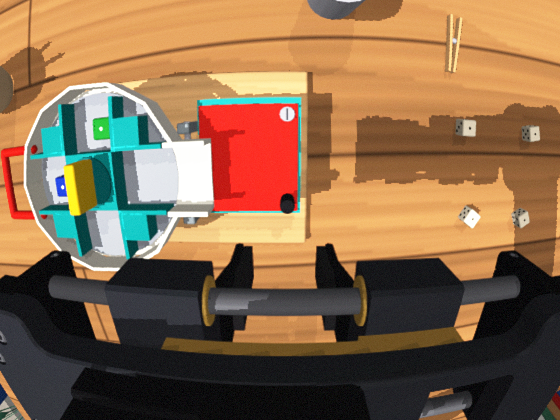

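>>> step_arm(
  increments=[0,-4.5,-0.75,0,0,0,0,-4.5,-0.75,0,0,0,0,-4.5,-0.75,0,0,0,0,-4.5,-0.75,0,0,0,0,0,0,0,0,0,3,0,0,0,0,0,3,0,0,0,0,0,2,0,0,0,0,0,0.9,0,0,0,0,0,0,0,0,0,0,0,0,0,0,0,0,0],
)

```text
time: 33.8
position: [0.5541, 0.1611, 0.1164]
tool_rot: [-2.196, 0.059, 2.192]
ft_force: [0.3, 0.8, 0.2]
grip_width: 0.399
```

```bash
python3 - <<'E'
from h import *
show()
E
```

```text
t 33.8 p [0.5541 0.1611 0.1164] grip 34.7 F [0.3 0.8 0.2] q [ 0.24  0.31 -0.66  1.75  0.21  1.15 -2.11]
x [ 0.002  0.    -1.   ] y [-0.054 -0.999 -0.   ] z [-0.999  0.054 -0.002]
```

>>> step_arm(
  increments=[0,0,0,0,0,0,0,0,0,0,0,0,0,0,0,0,0,0,0,0,0,0,0,0,0,0,0,0,0,0],
  fingers=2,
  force=20,
)

```text
time: 34.42
position: [0.5534, 0.1606, 0.1156]
tool_rot: [-2.194, 0.06, 2.194]
ft_force: [-0.6, -0.3, 1.7]
grip_width: 0.135
```

```bash
python3 - <<'E'
from h import *
show()
E
```

```text
t 34.42 p [0.5534 0.1606 0.1156] grip 11.7 F [-0.6 -0.3  1.7] q [ 0.24  0.31 -0.66  1.75  0.21  1.15 -2.11]
x [ 0. -0. -1.] y [-0.054 -0.999  0.   ] z [-0.999  0.054 -0.   ]
```

>>> step_arm(
  increments=[0,0,0.1,-0.157,0,0,0,0,0,-0.157,0,0,0,0,0,-0.157,0,0,0,0,0,-0.157,0,0,0,0,0,-0.157,0,0,0,0,0,-0.157,0,0,0,0,0,-0.157,0,0,0,0,0,-0.157,0,0,0,0,0,-0.157,0,0,0,0,0,-0.157,0,0,0,0,0,0,0,0],
)

```text
time: 35.8
position: [0.5525, 0.1616, 0.1156]
tool_rot: [1.252, 1.183, -1.25]
ft_force: [-0.3, 1.7, 1.9]
grip_width: 0.138
```

>>> step_arm(
  increments=[0,0,0,0,0,0,0,0,0,0,0,0,0,0,0,0,0,0,-4,0,0,0,0,0,-5,0,0,0,0,0,0,0,0,0,0,0,0,0,0,0,0,0],
  fingers=50,
)

```text
time: 36.67
position: [0.5521, 0.1606, 0.2049]
tool_rot: [1.249, 1.182, -1.251]
ft_force: [-1.1, 0.4, -0.2]
grip_width: 0.497
```

```bash
python3 - <<'E'
from h import *
show(); snap('side','s13.png'); snap('top','t13.png')
for c in('top','side'): print(c,find(c,'ivory1'),find(c,'ivory1','f'))
im=cv2.imread('pics/t13.png'); print(im.shape)
a=cv2.resize(im[200:290,370:460],None,fx=6,fy=6,interpolation=cv2.INTER_CUBIC); cv2.imwrite('pics/t13z.png',a)
im=cv2.imread('pics/s13.png');cv2.imwrite('pics/s13z.png',cv2.resize(im[150:350,190:420],None,fx=3,fy=3,interpolation=cv2.INTER_CUBIC))
E
```

```text
t 36.67 p [0.5521 0.1606 0.2049] grip 43.2 F [-1.1  0.4 -0.2] q [ 0.48  0.3  -0.96  1.64  0.25  1.33 -0.58]
x [-0.    -0.001 -1.   ] y [ 0.998 -0.055 -0.   ] z [-0.055 -0.998  0.001]
top [(0.57, [0.5806, -0.2441, 0.0078]), (0.48, [0.5758, -0.3544, 0.0137]), (0.42, [0.4644, -0.254, 0.0069]), (0.38, [0.4593, -0.3523, 0.0091])] [(0.67, [0.5739, -0.3515, 0.0207]), (0.5, [0.4627, -0.252, 0.0191]), (0.47, [0.4586, -0.3491, 0.0197])]
side [(0.6, [0.5809, -0.2425, 0.0096]), (0.52, [0.4557, -0.3504, 0.0081]), (0.45, [0.4582, -0.262, 0.0092]), (0.39, [0.5777, -0.3562, 0.0068])] [(0.58, [0.4605, -0.2562, 0.0177]), (0.43, [0.4518, -0.3488, 0.0167]), (0.37, [0.5761, -0.2385, 0.0194])]
(420, 560, 3)
```

View pics/t13z.png

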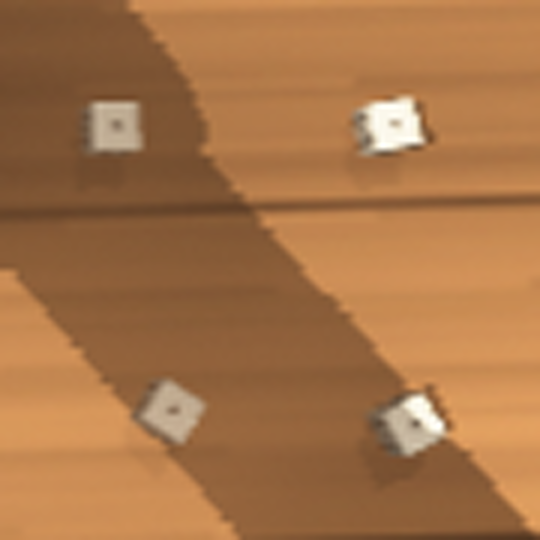

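View pics/s13z.png

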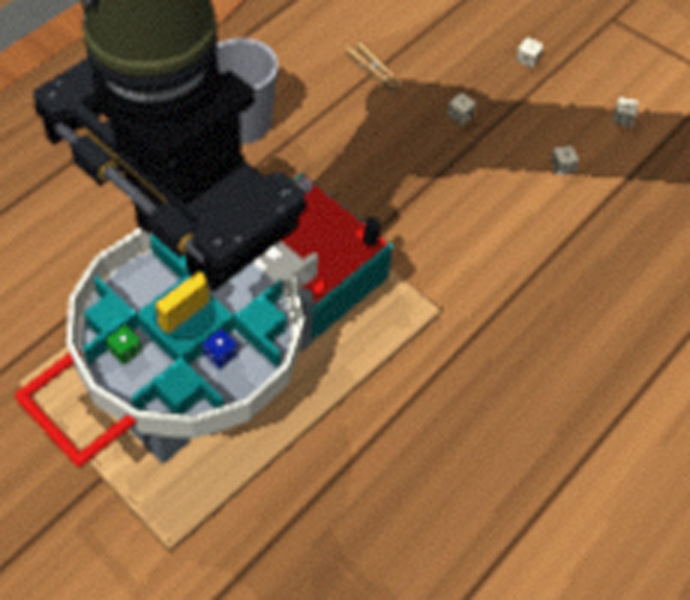

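>>> step_arm(
  increments=[0,-1.21,5.7,0,0,0,0,-1.21,5.7,0,0,0,0,-1.21,5.7,0,0,0,0,-1.21,5.7,0,0,0,0,-1.21,5.7,0,0,0,0,-1.21,5.7,0,0,0,0,-1.21,5.7,0,0,0,0,-1.21,5.7,0,0,0],
)

```text
time: 37.98
position: [0.4298, -0.2908, 0.2052]
tool_rot: [1.249, 1.182, -1.25]
ft_force: [1.7, -0.1, 0.3]
grip_width: 0.5
```

>>> step_arm(
  increments=[0,0,0,0.17,0,0,0,0,0,0.17,0,0,0,0,0,0.17,0,0,0,0,0,0.17,0,0,0,0,0,0.17,0,0,0,0,0,0.17,0,0,0,0,0,0.17,0,0,0,0,0,0.17,0,0,0,0,0,0.16,0,0,0,0,0,0,0,0,0,0,0,0,0,0],
)

```text
time: 39.35
position: [0.4305, -0.289, 0.2051]
tool_rot: [-2.22, 0.001, 2.221]
ft_force: [0.1, -0.2, -0.3]
grip_width: 0.501
```

```bash
cat >> h.py <<'E'
def rectify(im,P,x0,x1,y0,y1,z=0.02,res=0.0005):
    """map wrist fisheye to plane z: rows: x decreasing, cols: y decreasing"""
    R=np.array(P['R']);t=np.array(P['t']); f=210/np.tan(np.radians(P['vertical_fov']/2))
    xs=np.arange(x1,x0,-res); ys=np.arange(y1,y0,-res)
    Y,X=np.meshgrid(ys,xs); W=np.stack([X,Y,np.full_like(X,z)],-1)@R.T+t
    n=np.hypot(W[...,0],W[...,1]); th=np.arctan2(n,W[...,2])
    u=P['cx']+f*th*W[...,0]/n; v=P['cy']+f*th*W[...,1]/n
    return cv2.remap(im,u.astype('f4'),v.astype('f4'),cv2.INTER_LINEAR)
E
python3 - <<'E'
from h import *
show(); P=ctrl.camera_params('wrist'); im=snap('wrist','w14.png')
print(find('wrist','ivory1'))
r=rectify(im,P,.41,.63,-.39,-.20,res=.00033)
cv2.imwrite('pics/r14.png',r[:,:,::-1]); print(r.shape)
E
```

```text
t 39.35 p [ 0.4305 -0.289   0.2051] grip 43.6 F [ 0.1 -0.2 -0.3] q [ 1.1   0.08 -0.58  1.78  0.05  1.29 -1.07]
x [-0.  0. -1.] y [-0.001 -1.    -0.   ] z [-1.     0.001  0.   ]
[(0.86, [0.4649, -0.2591, 0.0086]), (0.77, [0.5816, -0.242, 0.0074]), (0.64, [0.5758, -0.3566, 0.0093]), (0.57, [0.4509, -0.3527, 0.0127])]
(667, 576, 3)
```

View pics/w14.png

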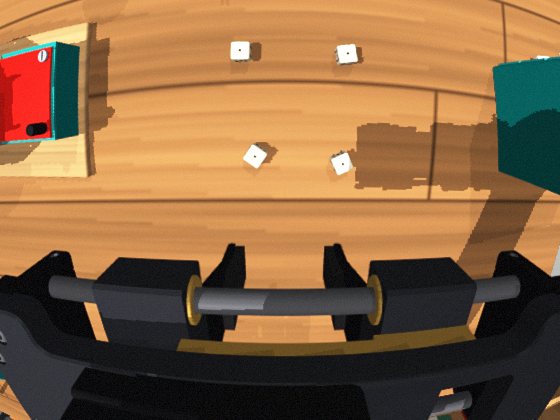

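View pics/r14.png

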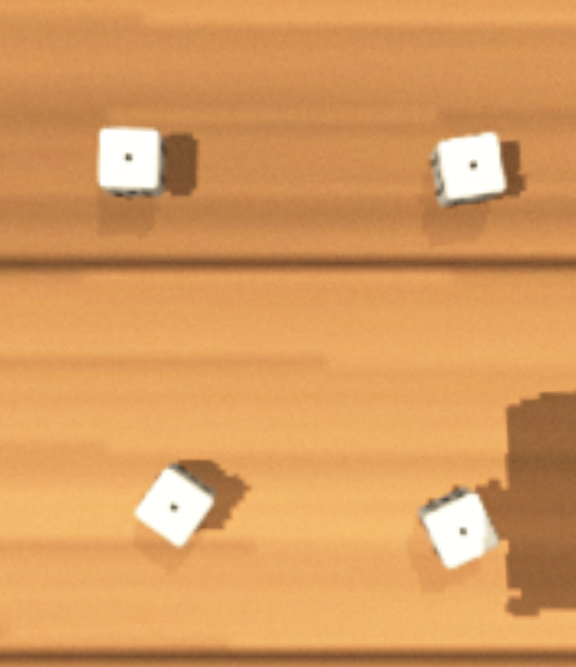

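>>> step_arm(
  increments=[0,-1.57,-4.93,0,0,0,0,-1.57,-4.93,0,0,0,0,-1.56,-4.93,0,0,0,4,0,0,0,0,0,5,0,0,0,0,0,5,0,0,0,0,0,3,0,0,0,0,0,2,0,0,0,0,0,0.6,0,0,0,0,0,0,0,0,0,0,0,0,0,0,0,0,0],
)

```text
time: 40.83
position: [0.5798, -0.2431, 0.0109]
tool_rot: [-2.223, 0.006, 2.217]
ft_force: [-0.2, -0.6, -0.7]
grip_width: 0.501
```

```bash
python3 - <<'E'
from h import *
show(); snap('wrist','w15.png')
E
```

```text
t 40.83 p [ 0.5798 -0.2431  0.0109] grip 43.6 F [-0.2 -0.6 -0.7] q [ 0.82  0.53 -0.59  1.7   0.34  1.01 -1.46]
x [ 0.002 -0.001 -1.   ] y [-0.004 -1.     0.001] z [-1.     0.004 -0.002]
```

View pics/w15.png

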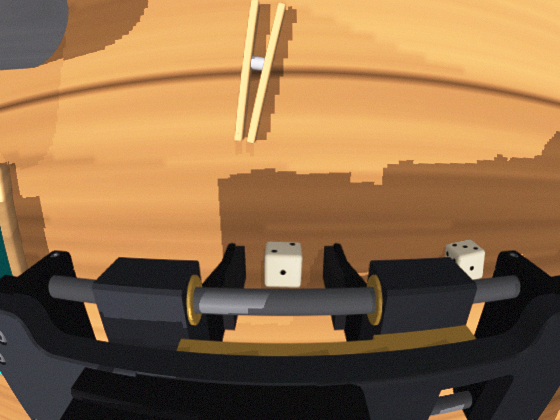

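>>> step_arm(
  increments=[0.2,0,0,0,0,0,0,0,0,0,0,0,0,0,0,0,0,0,0,0,0,0,0,0,0,0,0,0,0,0,0,0,0,0,0,0],
  fingers=10,
  force=20,
)

```text
time: 41.62
position: [0.5787, -0.2427, 0.0074]
tool_rot: [-2.219, 0.005, 2.219]
ft_force: [-0.6, 0.1, 0.8]
grip_width: 0.226
```

>>> step_arm(
  increments=[-2,0,0,0,0,0,-3,0,0,0,0,0,0,0,0,0,0,0],
)

```text
time: 42.0
position: [0.5813, -0.2434, 0.0613]
tool_rot: [-2.227, 0.008, 2.214]
ft_force: [-0.1, 0.3, 0.9]
grip_width: 0.227
```

```bash
python3 - <<'E'
from h import *
show(); snap('wrist','w16.png')
E
```

```text
t 42.0 p [ 0.5813 -0.2434  0.0613] grip 19.7 F [-0.1  0.3  0.9] q [ 0.84  0.47 -0.62  1.67  0.3   1.09 -1.44]
x [ 0.006 -0.003 -1.   ] y [-0.004 -1.     0.003] z [-1.     0.004 -0.006]
```

View pics/w16.png

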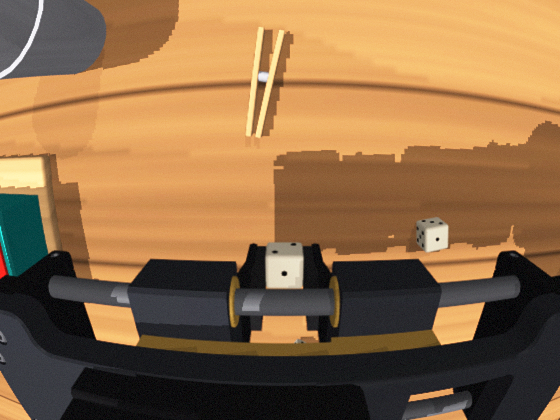

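>>> step_arm(
  increments=[-5.5,0,0,0.02,0,0,-6,0,0,0.03,0,0,0,-5.2,-0.2,0,0,0,0,-5.2,-0.2,0,0,0,0,-5.2,-0.2,0,0,0,0,-5.2,-0.2,0,0,0,0,-5.2,-0.2,0,0,0,0,-5.2,-0.2,0,0,0,0,-5.2,-0.2,0,0,0,0,-5,-0.2,0,0,0,0,0,0,0,0,0],
)

```text
time: 43.42
position: [0.615, 0.1764, 0.1717]
tool_rot: [-2.195, 0.046, 2.199]
ft_force: [1.0, 0.1, -0.7]
grip_width: 0.23
```

```bash
python3 - <<'E'
from h import *
show(); snap('wrist','w17.png'); plan([[.6202,.1714,.116]])
E
```

```text
t 43.42 p [0.615  0.1764 0.1717] grip 20.1 F [ 1.   0.1 -0.7] q [ 0.29  0.44 -0.79  1.52  0.31  1.31 -2.15]
x [-0.002  0.003 -1.   ] y [-0.045 -0.999 -0.003] z [-0.999  0.045  0.002]
[ 5.55  0.11 -0.45]
```

View pics/w17.png

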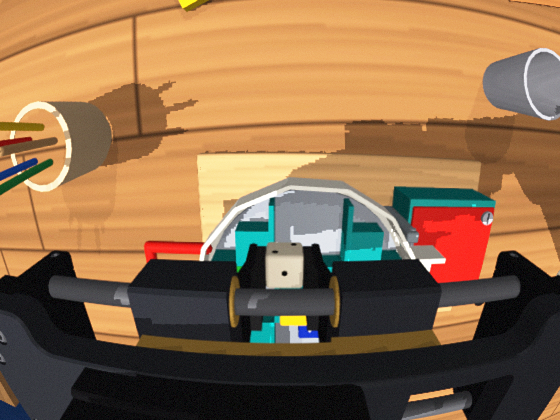

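>>> step_arm(
  increments=[0,0.1,-0.45,0,0,0,2.5,0,0,0,0,0,2,0,0,0,0,0,1,0,0,0,0,0,0,0,0,0,0,0,0,0,0,0,0,0],
)

```text
time: 44.22
position: [0.622, 0.1687, 0.1181]
tool_rot: [-2.195, 0.059, 2.193]
ft_force: [-0.1, 0.2, 0.1]
grip_width: 0.23
```

```bash
python3 - <<'E'
from h import *
show(); snap('wrist','w18.png'); plan([[.6202,.1714,.116]])
E
```

```text
t 44.23 p [0.622  0.1687 0.1181] grip 20.0 F [-0.1  0.2  0.1] q [ 0.28  0.49 -0.77  1.57  0.35  1.23 -2.18]
x [ 0.001  0.    -1.   ] y [-0.054 -0.999 -0.   ] z [-0.999  0.054 -0.001]
[ 0.23 -0.24  0.2 ]
```

View pics/w18.png

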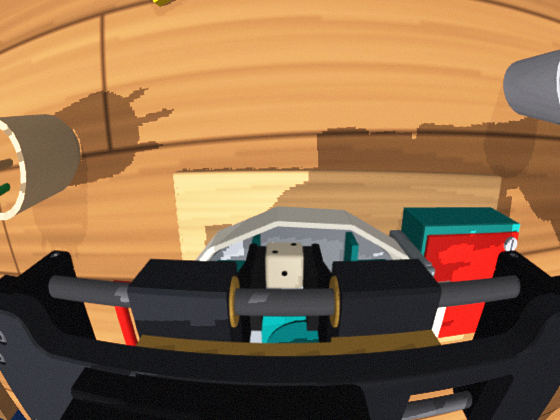

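>>> step_arm(
  increments=[0.2,-0.24,0.2,0,0,0,0,0,0,0,0,0],
)

```text
time: 44.52
position: [0.6194, 0.1717, 0.1155]
tool_rot: [-2.195, 0.058, 2.194]
ft_force: [-0.7, -1.0, -0.5]
grip_width: 0.226
```

>>> step_arm(
  increments=[0,0,0,0,0,0,0,0,0,0,0,0,0,0,0,0,0,0,0,0,0,0,0,0,-3,0,0,0,0,0,-4,0,0,0,0,0,0,0,0,0,0,0],
  fingers=36,
)

```text
time: 45.4
position: [0.6216, 0.1722, 0.1892]
tool_rot: [-2.2, 0.057, 2.186]
ft_force: [-0.8, -0.3, -0.8]
grip_width: 0.358
```

```bash
python3 - <<'E'
from h import *
show(); snap('wrist','w19.png'); snap('side','s19.png'); im=cv2.imread('pics/s19.png');cv2.imwrite('pics/s19z.png',cv2.resize(im[150:350,190:420],None,fx=3,fy=3,interpolation=cv2.INTER_CUBIC))
P=ctrl.camera_params('top'); print(find('top','ivory1')); 
snap('top','t19.png')
print(find('top','ivory1')); plan([[.50,-.34,.19],[.5756,-.3561,.10]])
E
```

```text
t 45.4 p [0.6216 0.1722 0.1892] grip 31.2 F [-0.8 -0.3 -0.8] q [ 0.29  0.43 -0.79  1.49  0.31  1.34 -2.15]
x [ 0.006  0.002 -1.   ] y [-0.054 -0.999 -0.002] z [-0.999  0.054 -0.006]
[(0.57, [0.5806, -0.2441, 0.0078]), (0.48, [0.5758, -0.3544, 0.0137]), (0.42, [0.4644, -0.254, 0.0069]), (0.38, [0.4593, -0.3523, 0.0091])]
[(0.62, [0.4588, -0.3516, 0.0088]), (0.58, [0.465, -0.2538, 0.0083]), (0.5, [0.5734, -0.3549, 0.0116])]
[-0.55 51.63  9.11]
[ 8.98  1.19 -7.66]
```

View pics/s19z.png

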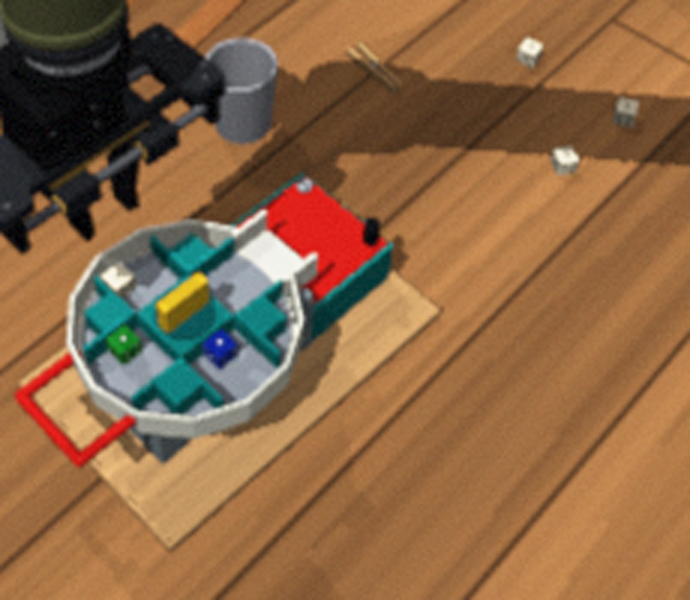

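>>> step_arm(
  increments=[0,5.3,0.18,0,0,0,0,5.3,0.18,0,0,0,0,5.3,0.18,0,0,0,0,5.3,0.18,0,0,0,0,5.3,0.18,0,0,0,0,5.3,0.18,0,0,0,0,5.3,0.18,0,0,0,0,5.3,0.18,0,0,0,0,5.3,0.18,0,0,0,0,5.3,0.18,-0.1,0,0,0,0,0,-0.11,0,0,0,0,0,0,0,0],
  fingers=50,
)

```text
time: 47.15
position: [0.5723, -0.3572, 0.1838]
tool_rot: [2.141, 0.167, -2.144]
ft_force: [-0.8, 1.3, -1.0]
grip_width: 0.501
```

>>> step_arm(
  increments=[5,0,0,0,0,0,5,0,0,0,0,0,3,0,0,0,0,0,0,0,0,0,0,0,0,0,0,0,0,0],
)

```text
time: 47.78
position: [0.5742, -0.3567, 0.0569]
tool_rot: [2.142, 0.166, -2.138]
ft_force: [1.0, 0.2, -0.1]
grip_width: 0.499
```

```bash
python3 - <<'E'
from h import *
show(); P=ctrl.camera_params('wrist');im=snap('wrist','w20.png'); plan([[.5753,-.3558,.009]])
print(find('wrist','ivory1'))
cv2.imwrite('pics/r20.png',rectify(im,P,.50,.66,-.45,-.27)[:,:,::-1])
E
```

```text
t 47.77 p [ 0.5742 -0.3567  0.0569] grip 43.4 F [ 1.   0.2 -0.1] q [ 0.96  0.57 -0.6   1.54  0.34  1.14 -1.13]
x [ 0.002 -0.001 -1.   ] y [ 0.156 -0.988  0.001] z [-0.988 -0.156 -0.002]
[ 4.85 -0.13 -0.08]
[(0.74, [0.5756, -0.3574, 0.0059])]
```

View pics/r20.png

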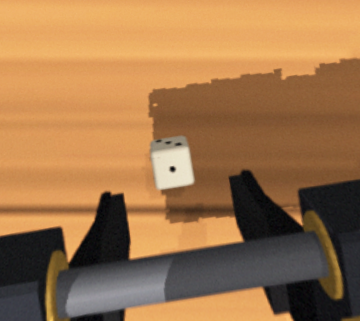

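>>> step_arm(
  increments=[2,-0.1,-0.1,0,0,0,2,0,0,0,0,0,0.8,0,0,0,0,0,0,0,0,0,0,0],
)

```text
time: 48.38
position: [0.5729, -0.3556, 0.0058]
tool_rot: [2.139, 0.169, -2.143]
ft_force: [-0.2, -0.8, 0.9]
grip_width: 0.499
```

>>> step_arm(
  increments=[0,0,0,0,0,0,0,0,0,0,0,0,0,0,0,0,0,0,0,0,0,0,0,0,0,0,0,0,0,0,-3,0,0,0,0,0,-4,0,0,0.105,0,0,-6,0,0,0.105,0,0,0,0,0,0,0,0,0,0,0,0,0,0],
  fingers=10,
  force=20,
)

```text
time: 49.62
position: [0.5734, -0.3559, 0.137]
tool_rot: [-2.194, 0.059, 2.195]
ft_force: [-1.0, 0.4, -0.8]
grip_width: 0.232
```

```bash
python3 - <<'E'
from h import *
show(); snap('wrist','w21.png'); plan([[.6186,.1434,.17]])
E
```

```text
t 49.62 p [ 0.5734 -0.3559  0.137 ] grip 20.2 F [-1.   0.4 -0.8] q [ 0.94  0.49 -0.58  1.47  0.27  1.27 -1.29]
x [-0.001 -0.    -1.   ] y [-0.054 -0.999  0.   ] z [-0.999  0.054  0.001]
[ -3.38 -50.09  -1.88]
```

View pics/w21.png

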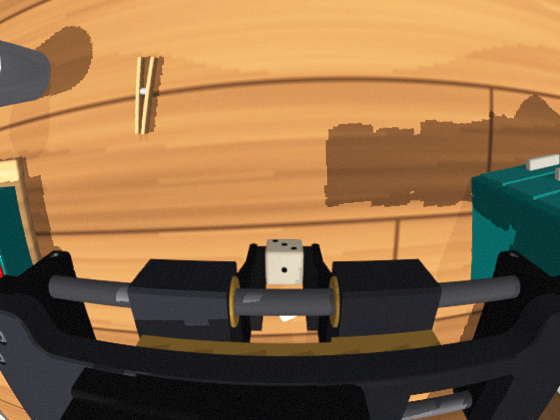

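>>> step_arm(
  increments=[-3.5,0,0,0,0,0,0,-5.57,-0.21,0,0,0,0,-5.57,-0.21,0,0,0,0,-5.57,-0.21,0,0,0,0,-5.57,-0.21,0,0,0,0,-5.57,-0.21,0,0,0,0,-5.57,-0.21,0,0,0,0,-5.57,-0.21,0,0,0,0,-5.57,-0.21,0,0,0,0,-5.57,-0.21,0,0,0,0,0,0,0,0,0,0,0,0,0,0,0],
)

```text
time: 51.18
position: [0.6191, 0.1427, 0.1705]
tool_rot: [-2.192, 0.06, 2.198]
ft_force: [0.4, -0.3, -0.1]
grip_width: 0.227
```

```bash
python3 - <<'E'
from h import *
show(); snap('wrist','w22.png'); plan([[.6186,.1434,.115]])
E
```

```text
t 51.17 p [0.6191 0.1427 0.1705] grip 19.7 F [ 0.4 -0.3 -0.1] q [ 0.33  0.43 -0.78  1.53  0.3   1.31 -2.11]
x [-0.003 -0.001 -1.   ] y [-0.054 -0.999  0.001] z [-0.999  0.054  0.003]
[ 5.58 -0.19  0.09]
```

View pics/w22.png

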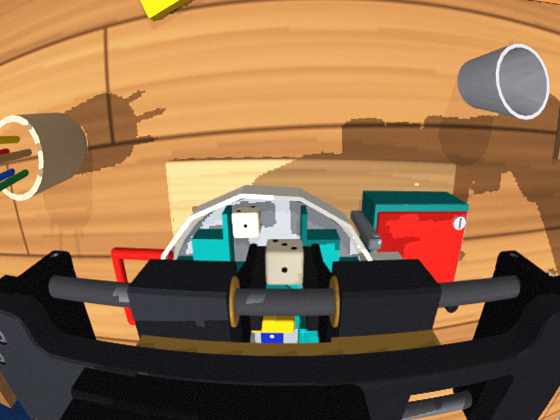

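>>> step_arm(
  increments=[2.5,-0.1,0,0,0,0,2,0,0,0,0,0,1,0,0,0,0,0,0,0,0,0,0,0,0,0,0,0,0,0],
)

```text
time: 51.85
position: [0.6204, 0.1446, 0.1181]
tool_rot: [-2.195, 0.059, 2.192]
ft_force: [0.2, 0.1, -0.3]
grip_width: 0.226
```

>>> step_arm(
  increments=[0,0,0,0,0,0,0,0,0,0,0,0,0,0,0,0,0,0,0,0,0,0,0,0,-3,0,0,0,0,0,-4,0,0,0,0,0,0,0,0,0,0,0],
  fingers=36,
)

```text
time: 52.72
position: [0.6219, 0.1456, 0.1911]
tool_rot: [-2.2, 0.058, 2.186]
ft_force: [0.3, 0.3, -0.0]
grip_width: 0.361
```

```bash
python3 - <<'E'
from h import *
show(); snap('side','s23.png'); im=cv2.imread('pics/s23.png');cv2.imwrite('pics/s23z.png',cv2.resize(im[150:350,190:420],None,fx=3,fy=3,interpolation=cv2.INTER_CUBIC))
snap('top','t23.png')
print(find('top','ivory1')); plan([[.45,-.345,.19]])
E
```

```text
t 52.73 p [0.6219 0.1456 0.1911] grip 31.4 F [ 0.3  0.3 -0. ] q [ 0.33  0.41 -0.79  1.51  0.3   1.34 -2.1 ]
x [ 0.006  0.001 -1.   ] y [-0.054 -0.999 -0.002] z [-0.999  0.054 -0.006]
[(0.66, [0.5946, -0.0243, 0.0605]), (0.59, [0.4606, -0.3563, 0.01]), (0.43, [0.4634, -0.2534, 0.0104])]
[-0.3  49.76 14.26]
```

View pics/s23z.png

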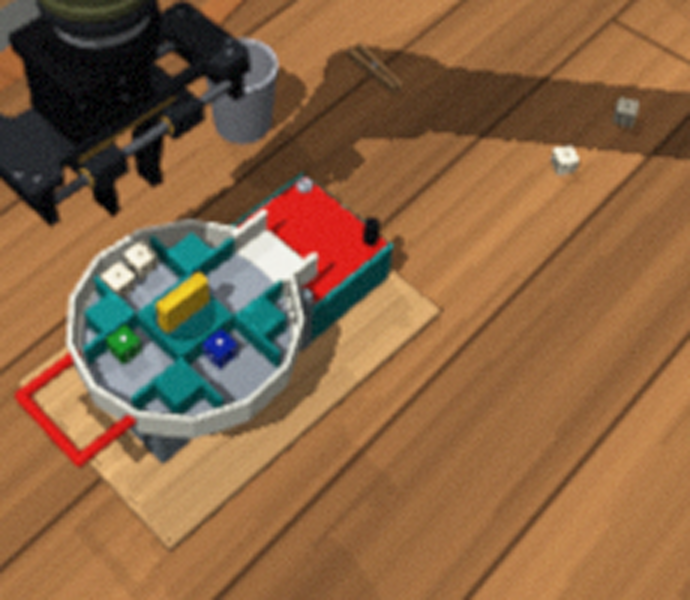

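>>> step_arm(
  increments=[0,5.06,1.4,0,0,0,0,5.06,1.4,0,0,0,0,5.06,1.4,0,0,0,0,5.06,1.4,0,0,0,0,5.06,1.4,0,0,0,0,5.06,1.4,0,0,0,0,5.06,1.4,0,0,0,0,5.06,1.4,0,0,0,0,5.06,1.4,0,0,0,0,5.06,1.4,-0.145,0,0,0,0,0,-0.145,0,0],
  fingers=50,
)

```text
time: 54.25
position: [0.4485, -0.3584, 0.1852]
tool_rot: [2.095, 0.245, -2.103]
ft_force: [0.4, 0.7, 0.1]
grip_width: 0.5
```

>>> step_arm(
  increments=[5,0,0,-0.145,0,0,5,0,0,-0.145,0,0,3,0,0,0,0,0,0,0,0,0,0,0,0,0,0,0,0,0],
)

```text
time: 54.88
position: [0.4531, -0.3534, 0.058]
tool_rot: [1.926, 0.518, -1.925]
ft_force: [-0.3, -0.1, 0.3]
grip_width: 0.5
```

```bash
python3 - <<'E'
from h import *
show(); P=ctrl.camera_params('wrist');im=snap('wrist','w24.png'); plan([[.4548,-.3525,.011]])
print(find('wrist','ivory1'))
cv2.imwrite('pics/r24.png',rectify(im,P,.40,.56,-.42,-.24)[:,:,::-1])
E
```

```text
t 54.88 p [ 0.4531 -0.3534  0.058 ] grip 43.5 F [-0.3 -0.1  0.3] q [ 1.11  0.36 -0.58  1.81  0.22  1.04 -0.6 ]
x [ 0.001 -0.    -1.   ] y [ 0.502 -0.865  0.001] z [-0.865 -0.502 -0.   ]
[ 4.77 -0.06 -0.16]
[(0.8, [0.4633, -0.258, 0.0083]), (0.64, [0.4533, -0.3538, 0.0127])]
```

View pics/r24.png

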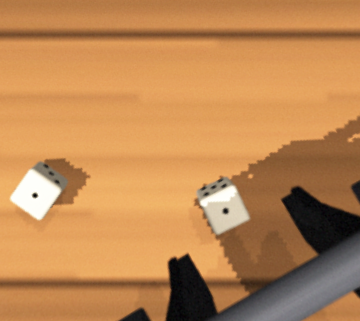

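>>> step_arm(
  increments=[2,0,-0.15,0,0,0,1.8,0,0,0,0,0,0.7,0,0,0,0,0,0,0,0,0,0,0],
)

```text
time: 55.48
position: [0.4534, -0.3519, 0.0113]
tool_rot: [1.925, 0.52, -1.927]
ft_force: [-0.7, 0.4, -0.1]
grip_width: 0.5
```

>>> step_arm(
  increments=[0,0,0,0,0,0,0,0,0,0,0,0,0,0,0,0,0,0,0,0,0,0,0,0,0,0,0,0,0,0,-3,0,0,0,0,0,-4,0,0,0.145,0,0,-6,0,0,0.145,0,0,-2,0,0,0.145,0,0,0,0,0,0.145,0,0,0,0,0,0,0,0,0,0,0,0,0,0],
  fingers=10,
  force=20,
)

```text
time: 56.98
position: [0.4537, -0.3521, 0.1617]
tool_rot: [-2.194, 0.056, 2.196]
ft_force: [0.5, -0.9, -0.1]
grip_width: 0.228
```

```bash
python3 - <<'E'
from h import *
show(); snap('wrist','w25.png'); plan([[.5932,.1728,.17]])
E
```

```text
t 56.98 p [ 0.4537 -0.3521  0.1617] grip 19.9 F [ 0.5 -0.9 -0.1] q [ 1.07  0.24 -0.52  1.71  0.13  1.23 -1.11]
x [-0.001  0.001 -1.   ] y [-0.052 -0.999 -0.001] z [-0.999  0.052  0.001]
[ -0.8  -53.15 -11.19]
```

View pics/w25.png

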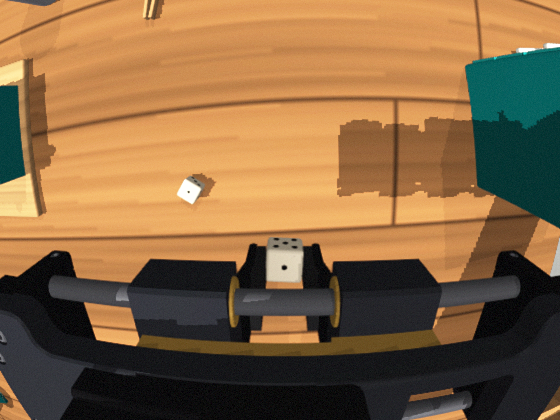

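>>> step_arm(
  increments=[-0.8,-5.32,-1.12,0,0,0,0,-5.32,-1.12,0,0,0,0,-5.32,-1.12,0,0,0,0,-5.32,-1.12,0,0,0,0,-5.32,-1.12,0,0,0,0,-5.32,-1.12,0,0,0,0,-5.32,-1.12,0,0,0,0,-5.32,-1.12,0,0,0,0,-5.32,-1.12,0,0,0,0,-5.25,-1.12,0,0,0,0,0,0,0,0,0,0,0,0,0,0,0],
)

```text
time: 58.52
position: [0.5943, 0.1716, 0.1696]
tool_rot: [-2.194, 0.059, 2.196]
ft_force: [-0.2, -0.7, -0.5]
grip_width: 0.228
```

```bash
python3 - <<'E'
from h import *
show(); snap('wrist','w26.png'); plan([[.5937,.1735,.116]])
E
```

```text
t 58.52 p [0.5943 0.1716 0.1696] grip 19.9 F [-0.2 -0.7 -0.5] q [ 0.32  0.4  -0.82  1.58  0.3   1.3  -2.16]
x [-0.001 -0.001 -1.   ] y [-0.053 -0.999  0.001] z [-0.999  0.053  0.001]
[ 5.37 -0.3   0.1 ]
```

View pics/w26.png

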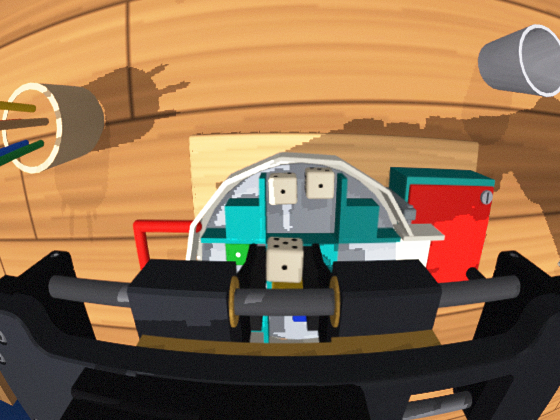

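>>> step_arm(
  increments=[2.5,-0.15,0,0,0,0,2,0,0,0,0,0,1,0,0,0,0,0,0,0,0,0,0,0,0,0,0,0,0,0],
)

```text
time: 59.2
position: [0.5952, 0.1737, 0.1161]
tool_rot: [-2.195, 0.059, 2.193]
ft_force: [-0.0, 0.7, -0.3]
grip_width: 0.228
```

>>> step_arm(
  increments=[0,0,0,0,0,0,0,0,0,0,0,0,0,0,0,0,0,0,0,0,0,0,0,0,-3,0,0,0,0,0,-4,0,0,0,0,0,0,0,0,0,0,0],
  fingers=36,
)

```text
time: 60.08
position: [0.5966, 0.1747, 0.1889]
tool_rot: [-2.2, 0.057, 2.186]
ft_force: [-0.1, -0.4, 0.1]
grip_width: 0.358
```

```bash
python3 - <<'E'
from h import *
show(); snap('side','s27.png'); im=cv2.imread('pics/s27.png');cv2.imwrite('pics/s27z.png',cv2.resize(im[150:350,190:420],None,fx=3,fy=3,interpolation=cv2.INTER_CUBIC))
snap('top','t27.png')
print(find('top','ivory1')); plan([[.46,-.2575,.19]])
E
```

```text
t 60.08 p [0.5966 0.1747 0.1889] grip 31.2 F [-0.1 -0.4  0.1] q [ 0.33  0.38 -0.83  1.56  0.29  1.32 -2.16]
x [ 0.006  0.002 -1.   ] y [-0.054 -0.999 -0.002] z [-0.999  0.054 -0.006]
[(0.43, [0.4635, -0.254, 0.0073]), (0.41, [0.6225, 0.1445, 0.105])]
[-0.5  43.73 11.07]
```

View pics/s27z.png

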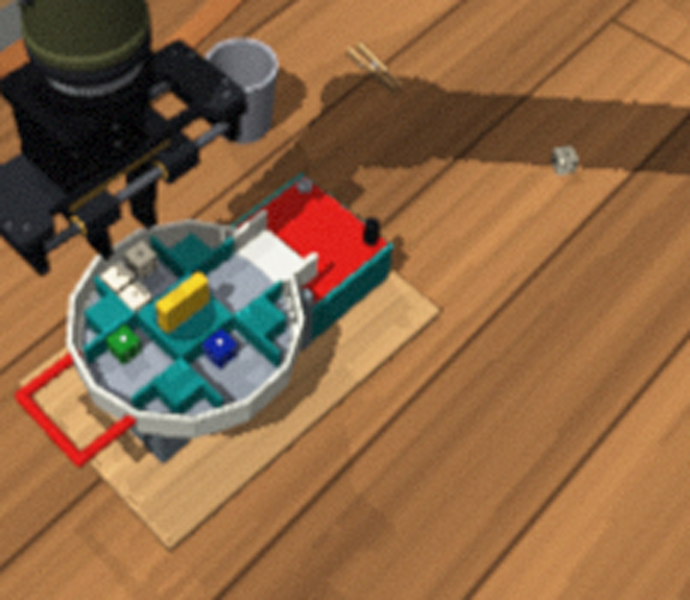

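>>> step_arm(
  increments=[0,5.48,1.37,0,0,0,0,5.48,1.37,0,0,0,0,5.48,1.37,0,0,0,0,5.48,1.37,0,0,0,0,5.48,1.37,0,0,0,0,5.48,1.37,0,0,0,0,5.48,1.37,0,0,0,0,5.48,1.37,-0.157,0,0,0,0,0,-0.157,0,0,0,0,0,-0.157,0,0,0,0,0,-0.157,0,0],
  fingers=50,
)

```text
time: 61.6
position: [0.4605, -0.2581, 0.1838]
tool_rot: [1.892, 0.566, -1.895]
ft_force: [-0.6, 0.7, 0.7]
grip_width: 0.499
```

>>> step_arm(
  increments=[5,0,0,-0.157,0,0,5,0,0,-0.157,0,0,3,0,0,0,0,0,0,0,0,0,0,0,0,0,0,0,0,0],
)

```text
time: 62.22
position: [0.462, -0.2584, 0.056]
tool_rot: [1.692, 0.804, -1.691]
ft_force: [0.7, -0.7, -0.8]
grip_width: 0.497
```

```bash
python3 - <<'E'
from h import *
show(); P=ctrl.camera_params('wrist');im=snap('wrist','w28.png'); plan([[.4625,-.2575,.011]])
print(find('wrist','ivory1'))
cv2.imwrite('pics/r28.png',rectify(im,P,.40,.56,-.35,-.17)[:,:,::-1])
E
```

```text
t 62.23 p [ 0.462  -0.2584  0.056 ] grip 43.2 F [ 0.7 -0.7 -0.8] q [ 1.04  0.28 -0.65  1.92  0.2   1.01 -0.38]
x [ 0.001 -0.    -1.   ] y [ 0.776 -0.631  0.001] z [-0.631 -0.776 -0.   ]
[ 4.56 -0.08 -0.1 ]
[(0.87, [0.4654, -0.257, 0.0066])]
```

View pics/r28.png

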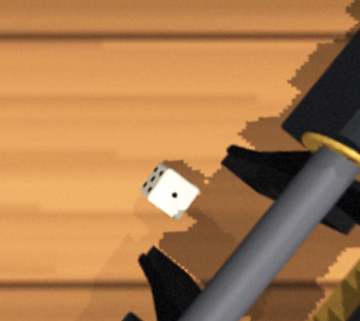

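>>> step_arm(
  increments=[2,-0.05,-0.1,0,0,0,1.8,0,0,0,0,0,0.6,0,0,0,0,0,0,0,0,0,0,0],
)

```text
time: 62.82
position: [0.4612, -0.2567, 0.0104]
tool_rot: [1.692, 0.807, -1.693]
ft_force: [0.4, -0.2, 0.1]
grip_width: 0.499
```

>>> step_arm(
  increments=[0,0,0,0,0,0,0,0,0,0,0,0,0,0,0,0,0,0,0,0,0,0,0,0,0,0,0,0,0,0,-3,0,0,0,0,0,-4,0,0,0.157,0,0,-6,0,0,0.157,0,0,-2,0,0,0.157,0,0,0,0,0,0.157,0,0,0,0,0,0.157,0,0,0,0,0,0.157,0,0],
  fingers=10,
  force=20,
)

```text
time: 64.32
position: [0.4616, -0.2571, 0.1612]
tool_rot: [-2.191, 0.065, 2.192]
ft_force: [0.5, 1.1, -0.2]
grip_width: 0.23
```

```bash
python3 - <<'E'
from h import *
ctrl.get_image('top'); ctrl.get_image('top'); ctrl.get_image('top'); show(); snap('wrist','w29.png'); plan([[.5927,.1448,.17]])
E
```

```text
t 64.47 p [ 0.4616 -0.257   0.1612] grip 19.8 F [-0.8  0.9 -0. ] q [ 1.    0.14 -0.58  1.82  0.08  1.21 -1.23]
x [-0.  0. -1.] y [-0.051 -0.999 -0.   ] z [-0.999  0.051  0.   ]
[ -0.88 -40.8  -11.04]
```

View pics/w29.png

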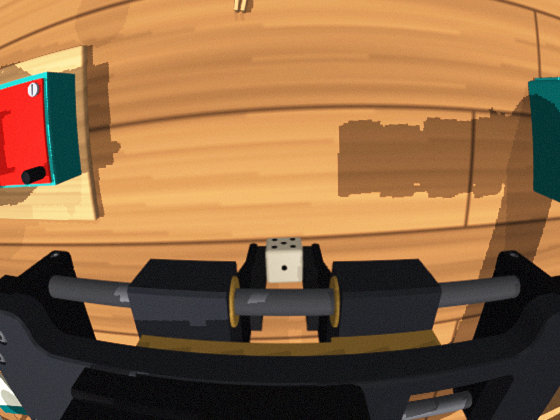

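>>> step_arm(
  increments=[-0.9,-5.1,-1.38,0,0,0,0,-5.1,-1.38,0,0,0,0,-5.1,-1.38,0,0,0,0,-5.1,-1.38,0,0,0,0,-5.1,-1.38,0,0,0,0,-5.1,-1.38,0,0,0,0,-5.1,-1.38,0,0,0,0,-5.1,-1.38,0,0,0,0,0,0,0,0,0,0,0,0,0,0,0],
)

```text
time: 65.78
position: [0.5939, 0.1436, 0.1699]
tool_rot: [-2.194, 0.059, 2.196]
ft_force: [0.0, -0.4, -1.4]
grip_width: 0.227
```

```bash
python3 - <<'E'
from h import *
show(); snap('wrist','w30.png'); plan([[.5932,.1448,.116]])
E
```

```text
t 65.78 p [0.5939 0.1436 0.1699] grip 19.8 F [ 0.  -0.4 -1.4] q [ 0.38  0.38 -0.82  1.6   0.29  1.29 -2.11]
x [-0.001 -0.001 -1.   ] y [-0.053 -0.999  0.001] z [-0.999  0.053  0.001]
[ 5.39 -0.23  0.1 ]
```

View pics/w30.png

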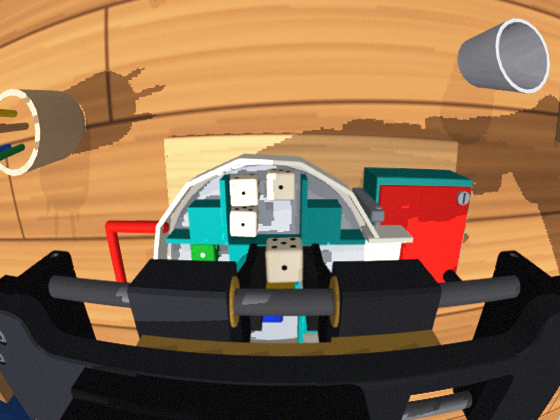

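>>> step_arm(
  increments=[2.5,-0.1,0,0,0,0,2,0,0,0,0,0,1,0,0,0,0,0,0,0,0,0,0,0,0,0,0,0,0,0],
)

```text
time: 66.45
position: [0.5946, 0.1453, 0.116]
tool_rot: [-2.195, 0.059, 2.193]
ft_force: [0.2, 0.4, -0.8]
grip_width: 0.226
```

>>> step_arm(
  increments=[0,0,0,0,0,0,0,0,0,0,0,0,0,0,0,0,0,0,0,0,0,0,0,0,-3,0,0,0,0,0,-4,0,0,0,0,0,-4,0,0,0,0,0,0,5,5,0,0,0,0,5,5,0,0,0,0,5,5,0,0,0,0,0,0,0,0,0],
  fingers=36,
)

```text
time: 67.82
position: [0.4518, 0.0159, 0.2254]
tool_rot: [-2.193, 0.075, 2.193]
ft_force: [0.9, 0.3, 0.8]
grip_width: 0.364
```

```bash
python3 - <<'E'
from h import *
show(); P=ctrl.camera_params('wrist'); im=snap('wrist','w31.png'); cv2.imwrite('pics/r31.png',rectify(im,P,.45,.68,-.14,.31,z=.11,res=.0008)[:,:,::-1])
for c in ('side','top'):
  snap(c,c+'31.png')
im=cv2.imread('pics/side31.png');cv2.imwrite('pics/s31z.png',cv2.resize(im[150:350,190:420],None,fx=3,fy=3,interpolation=cv2.INTER_CUBIC))
im=cv2.imread('pics/top31.png');cv2.imwrite('pics/t31z.png',cv2.resize(im[130:300,80:400],None,fx=2.5,fy=2.5,interpolation=cv2.INTER_CUBIC))
for c in ('side','top'):
  for n in ('ivory1','die_green','die_blue','cover_knob','cup','peg'): print(c,n,find(c,n))
E
```

```text
t 67.83 p [0.4518 0.0159 0.2254] grip 31.6 F [0.9 0.3 0.8] q [ 0.76 -0.11 -0.8   1.89 -0.07  1.33 -1.65]
x [-0.    -0.006 -1.   ] y [-0.062 -0.998  0.006] z [-0.998  0.062 -0.   ]
side ivory1 [(0.63, [0.5932, 0.1719, 0.0988]), (0.59, [0.5935, 0.1456, 0.0978]), (0.53, [0.6238, 0.143, 0.0995]), (0.5, [0.6202, 0.17, 0.1023])]
side die_green [(0.62, [0.5704, 0.2077, 0.0989])]
side die_blue [(0.57, [0.5125, 0.1662, 0.0954])]
side cover_knob [(0.61, [0.5095, -0.0173, 0.0938])]
side cup [(0.75, [0.7355, -0.0751, -0.0021])]
side peg []
top ivory1 [(0.64, [0.6229, 0.1709, 0.0966]), (0.55, [0.5985, 0.1469, 0.098]), (0.42, [0.5985, 0.1698, 0.0989]), (0.4, [0.6238, 0.142, 0.1046])]
top die_green [(0.54, [0.5762, 0.208, 0.0975]), (0.31, [0.5561, 0.1624, 0.0912])]
top die_blue [(0.51, [0.5193, 0.1553, 0.0979])]
top cover_knob []
top cup [(0.91, [0.7365, -0.0815, 0.0015])]
top peg [(0.45, [0.6829, -0.2246, 0.0028]), (0.43, [0.6231, 0.1715, 0.0969]), (0.29, [0.5559, 0.1574, 0.0912])]
```

View pics/s31z.png

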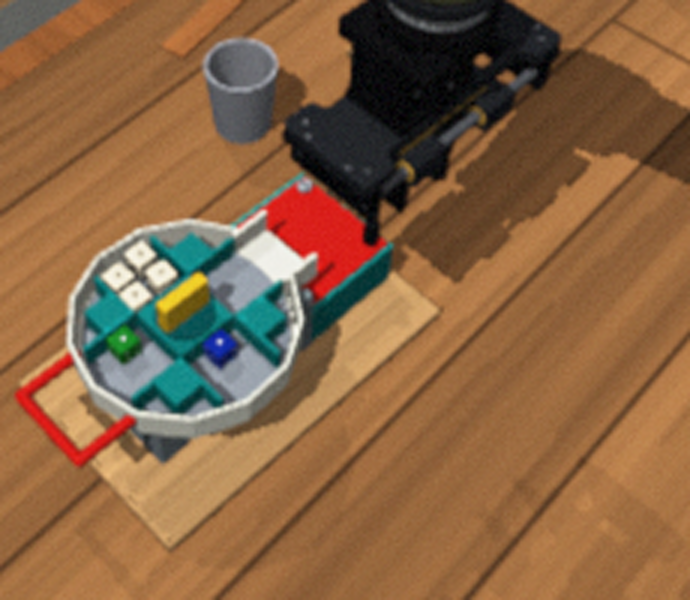

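View pics/t31z.png

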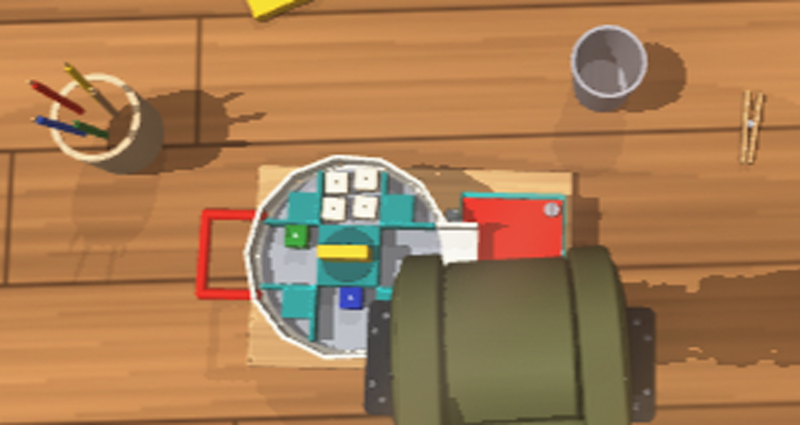

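View pics/r31.png

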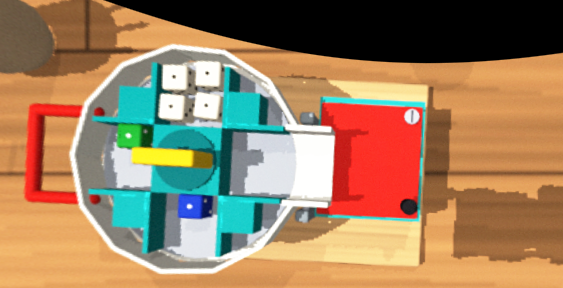

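```bash
python3 - <<'E'
from h import *
print(ctrl.close_job())
E
```

```text
the job is handed in; nothing more can be done
None
```

The job is done and handed in at about 68 s of the 210 s allowed.

- **Orange die:** I swivelled the cover open about 1.6 rad, turned the wheel a quarter turn clockwise and tipped the carousel to about 0.95 rad. The side camera showed the die on the box floor (z about 22 mm), and the gripper never touched it.
- **Closing up:** I lowered the carousel level and swivelled the cover shut until it pressed against its stop (about 12 N). The cover stayed against the stop when I let go.
- **Ivory dice:** I turned the wheel back a quarter turn, so the die-free compartment pointed away from the spout. Then I placed all four ivory dice in it, and they lie flat in a 2 x 2 block.

**Last checks before hand-in:**
- The side and top networks both found four ivory dice in that compartment, at floor height.
- Green and blue are still in their own compartments; they slid a little inside them when the carousel was tipped.
- The carousel is level, the cover is shut, and the open gripper was well clear of everything.
- The cup, peg and pencil pot look where they were. The side network missed the peg in the last check, but the top network and the picture show it in place.
- In the last check the top camera could not see the cover knob because the arm hid it; the side and wrist views both show the cover shut.

The orange die could not be seen again once the cover was shut.

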